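# Lock the cafe cash box and put the key back

### The arm

A 6-joint arm with a two-finger parallel gripper is mounted at the origin on the work surface. World frame = base frame: x ahead of the robot, y to its left, z up, the work surface at z = 0. Lengths are in m, angles in rad, forces in N, time in s.
With the tool pointing down it reaches from about 0.3 to 0.775 m from the base axis. Payload 14.6 kg.
Tool frame: the origin (TCP) lies on the front face of the gripper's body, between the roots of the fingers; the fingertips stand 97 mm ahead of it and the grasp point (between the pads) lies 78 mm ahead of it; z points along the fingers, x is the direction in which the jaws open and shut, and the axes are right-handed (so a half turn about z gives the same grasp; the last joint's range is limited). The gripper opens to 94 mm and grips with 3 to 60 N. Pads are 16 mm wide; open, the fingers measure 119 mm over their backs; the gripper's body (75 mm by 177 mm) begins 78 mm behind the grasp point.
Start: joints at [-1.211, 0.3, 1.521, -0, 1.321, -0.067], TCP at [0.228, -0.501, 0.303] pointing down, gripper open.
Joint ranges: [-3.03, 3.03], [-0.79, 2.21], [0.23, 2.52], [-1.04, 4.18], [0, 3.07], [-2.55, 2.55]. Speed limits (rad/s): [2.22, 2.22, 2.57, 3.14, 3.14, 3.14].

### API

Orientations are given as [roll, pitch, yaw] about the fixed x, y, z axes, in that order (R = Rz(yaw) Ry(pitch) Rx(roll)).
In Python, from station import sensors, camera, ctrl gives the robot as it stands.
- The arm moves only by the tool move_arm, never from a script. Its argument "rows" is text: rows parted by semicolons, each of 6 numbers parted by spaces: the shift along the tool's x, y, z in mm, then the turn, a rotation vector about the tool's x, y, z in rad. In form: x y z wx wy wz; .... A call has 1 to 20 rows; each row shifts and turns the pose as measured when the row begins, along the tool's axes as they then stand; what a row does not reach is not made up. A row lasts 1/8 s, in which the tool goes at most 62.5 mm and 10.7 degrees, less where a joint would pass 70% of its speed; a pose out of reach is approached as far as the arm can. A call with a gripper value outside its range is refused whole. "grip" is the opening, from -1 (shut) to 1 (fully open), set as the call begins (left out, the last holds). The fingers move at their own pace and stop on an object; "newtons" is the grip in N (left out, the last holds). Time passes only in rows, so rows that do not move let the fingers close. It gives the time, the measured TCP pose, the force and the opening at its end, in the units of the state.
- sensors.get_obs(): the state, without advancing time (a new reading comes with each control period).
- camera(name): name is "scene" or "side" or "wrist"; returns a dict with "color" (480x640x3 uint8, blue, green, red), "z_map" (480x640 float32, m along the optical axis (not along the pixel's ray), 0 where there is no reading), "mtx" (3x3 intrinsics, pixels), "position" and "attitude" of the camera in the world; the wrist camera has in their place "hand_eye" (4x4, takes a point from camera to tool coordinates, whose origin is the TCP and whose axes are the tool frame's). Camera axes: x right, y down, z forward; pixel columns grow to the right and rows downward; lengths in m; the calibration is good to about 2 mm. The wrist camera is an equidistant fisheye: a pixel r from the principal point sees the ray r / f radians off the axis. A picture is of the moment at which its call begins: read the wrist's pose just before it.
- ctrl.hand_in(): hands the job in, once; it reports no verdict.
The state is a dict: "time_s": time; "qpos": joint angles; "joint_vel": joint speeds; "tau": joint torques, N m; "ee_pos": TCP position; "eef_rot": TCP orientation; "force": force on the tool from outside, world axes, zero at the start; "moment": the same for the moment, N m; "grip_width": finger opening in m.
Only numpy, scipy, OpenCV 4.12 (cv2) and the standard library are available. Lean on these libraries where they do the work, as an engineer would, in place of code of your own. Each camera call takes 0.05 s, during which the arm holds its last target.

### The job

Lock the cash box: take the red-headed key from its wooden stand, push it fully home into the keyhole on top of the box, turn it clockwise to its stop so that the orange bolt shoots out into the keeper, turn it back home and draw it out. Feel your way and do not force the key in the lock. Put the key back down in its stand, upright as it was, and leave the jar, carton and cup alone.

Things in the scene. Friction and masses are not known exactly. Their poses are not given: they have to be found in the camera images.
- key: Steel double-bit key, red head, 60 mm long, 50 g, upright. Origin: centre of the tip's underside; z up to the head, x along the width of bit and head, y through their thickness; same after a half turn about z. From the tip: 0-4 mm tip 15 x 3.4 mm; 4-11 bit 18 (x) x 5 (y) mm; 11-18 round stem 6 mm thick; 18-22 shoulder 16 x 14 mm; neck 9 mm; 30-60 head.
- key_head (a point): Centre of the key's flat red head, 45 mm above the key's origin; axes as the key. The head is 28 (x) x 12 (y) x 30 (z) mm; grip it from above across its 12 mm.
- stand: Fixed wooden key stand 70 x 70 x 35 mm; origin at the centre of its underside, z up. In the middle of its top is a slot 23 (x) x 9 (y) mm, 28 mm deep. The key stands in it, shoulder on the stand's top: key origin 17 mm above the stand's origin, key x along the stand's x.
- cashbox: Fixed green steel cash box 160 (x) x 210 (y) mm, 90 mm high; origin at the centre of its underside, z up. A lock case (about x -32 to 32, y -36 to 25 mm, aluminium top plate at 116 mm) is screwed on its lid up to 4.5 mm off in x and in y, differently each time and not measured; the steel keeper for the bolt stands at x -30 to 2, y 32 to 48 mm, up to 114 mm.
- keyhole (a point): Nominal keyhole centre, on the lock plate's top face; axes as the box. The true one lies up to 4.5 mm off in x and in y. Slot 19.5 (x) x 6.5 (y) mm through a 5 mm plate, sharp edges; below, the rotor's cheeks are 6 mm apart (play 0.06 rad). Key fully home: shoulder on the plate, tip 18 mm below its top; only then can it turn; it comes out only within 0.08 rad of home.
- rotor (a joint): Angle of the lock's rotor, which the key's bit turns: 0 at home (key x along box x), growing clockwise seen from above to a hard stop at 1.2 rad; another hard stop at 0. It stays where it is left; turning takes up to about 0.1 N m. Not to be forced against the stops.
- bolt (a joint): Travel of the orange bolt, 8 mm wide, out of the lock case's +y side (box frame): 0 drawn in, about 13 mm when the rotor has pushed it out to the stop. The rotor only pushes it out, it stays out when the key goes back.
- bean_jar: Brown coffee-bean jar, 90 mm wide, 130 mm high, loose; origin at the centre of its underside. Leave alone.
- carton: White and green drink carton 70 x 70 mm, 185 mm high, loose; origin at the centre of its underside. Leave alone.
- cup: White coffee mug 72 mm wide, 60 mm high, handle at its +y side, loose; origin at the centre of its underside. Leave alone.
Mind the look-alikes: they are no part of the job. Of the things that look like the key, the smallest one is meant.

How it is judged:
By the outcome, as a careful person would: the job done as asked, in the order asked, and still so for the second after the job is handed in, with the robot touching nothing.
It also fails if it takes over 72 s, if anything falls off the work surface, if the arm or the gripper's body presses on something with over 40 N, if the wrist force passes 120 N, or if a joint passes its speed limit or range.

## Working session

There is one attempt and no reset: what is moved stays moved. The work goes in short steps, Python scripts to look and compute and a tool call to move; the robot and the scene stay as the last step left them, time stands still between calls to the robot, and variables do not carry over. Pictures are saved under pics/ and viewed, and the job is handed in when it is done.

Besides the shell and the picture viewer there is one more tool, called after ">>>" as a command line: name --argument value ..., lists and objects as JSON in quotes. move_arm: Moves the arm, as the interface text tells. Its arguments: {"type":"object","properties":{"rows":{"type":"string"},"grip":{"type":"number"},"newtons":{"type":"number"}},"required":["rows"]}

```bash
ls; mkdir -p pics; cat > h.py <<'E'
import numpy as np, cv2
from station import sensors, camera, ctrl
from scipy.spatial.transform import Rotation as R
E
python3 - <<'E'
from h import *
o=sensors.get_obs()
print({k:np.round(v,4) for k,v in o.items()})
for n in ['scene','side','wrist']:
    c=camera(n); cv2.imwrite(f'pics/{n}0.png',c['color']); np.savez(f'{n}0.npz',**c)
    print(n,{k:np.round(v,4).tolist() for k,v in c.items() if k not in('color','z_map')})
E
```

```text
pics
{'time_s': np.float64(0.0), 'qpos': array([-1.2106,  0.3005,  1.5216,  0.    ,  1.3207, -0.0666]), 'joint_vel': array([-0.0009,  0.0009,  0.0012, -0.001 , -0.0009, -0.0018]), 'tau': array([-1.20000e-03, -5.31804e+01, -3.52735e+01,  7.08000e-02,
        2.44000e-02, -1.00000e-04]), 'ee_pos': array([ 0.2276, -0.5005,  0.3021]), 'eef_rot': array([-3.1415e+00,  1.2000e-03, -1.1440e+00]), 'force': array([ 1.1455,  0.0896, -0.3758]), 'moment': array([-0.0298,  0.0161, -0.0232]), 'grip_width': np.float64(0.0939)}
scene {'mtx': [[489.5702, 0.0, 327.5516], [0.0, 489.5702, 237.4644], [0.0, 0.0, 1.0]], 'position': [1.1141, -0.5278, 1.1185], 'attitude': [-2.5239, -0.0171, 0.7813]}
side {'mtx': [[488.6175, 0.0, 321.9194], [0.0, 488.6175, 238.4823], [0.0, 0.0, 1.0]], 'position': [0.4164, -0.7995, 0.5544], 'attitude': [-2.0981, 0.008, -0.2527]}
wrist {'mtx': [[371.6483, 0.0, 312.4005], [0.0, 371.6483, 242.9087], [0.0, 0.0, 1.0]], 'hand_eye': [[1.0, -0.0007, 0.0, 0.0002], [0.0006, 0.9587, 0.2845, -0.0831], [-0.0002, -0.2845, 0.9587, -0.0812], [0.0, 0.0, 0.0, 1.0]]}
```

View pics/scene0.png

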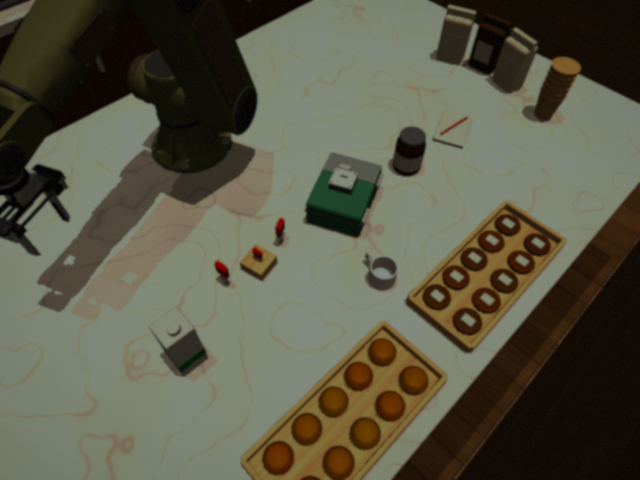

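View pics/side0.png

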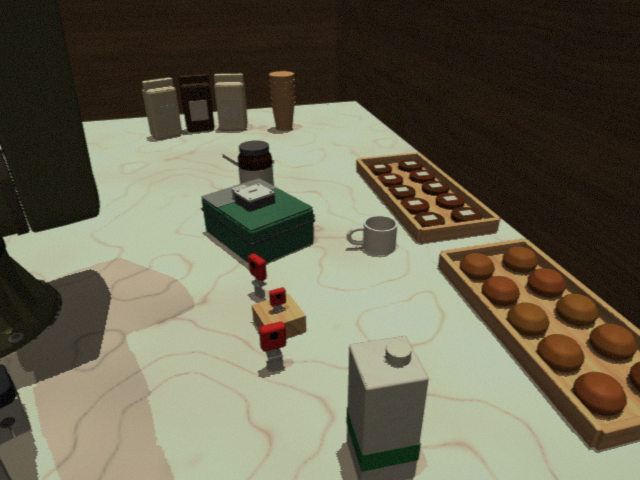

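View pics/wrist0.png

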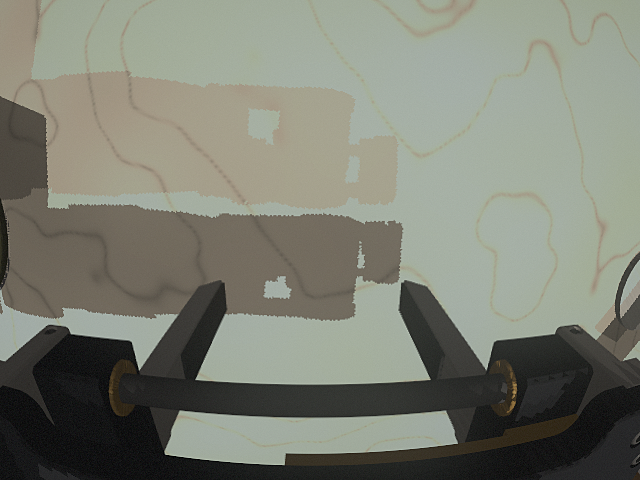

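The scene picture shows the stand with its key near (258,258). The larger look-alikes are at (222,269) and (280,229), the green box is at (343,193) with its lock plate at (343,179), and the carton is at (178,342). The side picture agrees: the stand is at (279,312) and the box at (258,218). Next I turn these into positions.

```bash
cat >> h.py <<'E'
def cloud(c):
    z=c['z_map']; K=c['mtx']; v,u=np.mgrid[:480,:640]
    p=np.stack([(u-K[0,2])/K[0,0]*z,(v-K[1,2])/K[1,1]*z,z],-1)
    return p@R.from_euler('xyz',c['attitude']).as_matrix().T+c['position']
def proj(c,P):
    p=(np.asarray(P)-c['position'])@R.from_euler('xyz',c['attitude']).as_matrix()
    return p[...,:2]/p[...,2:]*[c['mtx'][0,0],c['mtx'][1,1]]+[c['mtx'][0,2],c['mtx'][1,2]]
E
python3 - <<'E'
from h import *
for n,rois in [('scene',dict(stand=(235,240,285,285),box=(298,145,390,240),lock=(325,160,362,192),keyA=(210,255,235,285),keyB=(270,215,290,245))),('side',dict(stand=(245,280,312,345),box=(195,175,320,265),keyA=(255,318,290,375),keyB=(245,250,270,300)))]:
    c=dict(np.load(n+'0.npz')); P=cloud(c); img=c['color'].astype(int); b,g,r=img[...,0],img[...,1],img[...,2]
    red=(r>90)&(r>2.2*g)
    print(n,'table z',np.median(P[300:320,230:240,2]))
    for k,(x0,y0,x1,y1) in rois.items():
        Q=P[y0:y1,x0:x1]; m=red[y0:y1,x0:x1]
        h=Q[...,2]
        print(k,'red n',m.sum(),'med',np.round(np.median(Q[m],0),4) if m.sum() else '', 'z range',np.round(np.percentile(h,[1,50,99]),3))
        if k in('stand','box'):
            lo,hi=((0.028,0.042) if k=='stand' else (0.082,0.098))
            s=(h>lo)&(h<hi)&~m; q=Q[s]
            rect=cv2.minAreaRect((q[:,:2]*1000).astype(np.float32)); print('  top',s.sum(),np.round(np.median(q,0),4),rect)
        if k=='lock':
            s=(h>.108)&(h<.125); q=Q[s]; print('  lock',s.sum(),np.median(q,0),cv2.minAreaRect((q[:,:2]*1000).astype(np.float32)))
    cs=dict(stand=(228,232,292,296),box=(295,140,395,240)) if n=='scene' else dict(stand=(240,240,320,380),box=(195,170,325,270))
    for k,(x0,y0,x1,y1) in cs.items():
        cv2.imwrite(f'pics/{n}_{k}.png',cv2.resize(c['color'][y0:y1,x0:x1],None,fx=6,fy=6,interpolation=cv2.INTER_CUBIC)[:600,:800])
E
```

```text
scene table z -0.00011365486650050105
stand red n 31 med [ 0.5079 -0.148   0.0769] z range [-0.005  0.002  0.078]
  top 556 [ 0.5112 -0.1544  0.0348] ((504.4375305175781, -147.93617248535156), (73.27406311035156, 71.77216339111328), 13.7610502243042)
box red n 0 med  z range [-0.005  0.015  0.119]
  top 2707 [0.5291 0.1484 0.0899] ((514.4119262695312, 169.22604370117188), (159.22369384765625, 220.86740112304688), 25.57351303100586)
lock red n 0 med  z range [0.085 0.095 0.12 ]
  lock 495 [0.50992946 0.16518243 0.11541921] ((508.3140869140625, 172.30430603027344), (65.05570983886719, 84.8415756225586), 24.76683235168457)
keyA red n 61 med [ 0.4839 -0.2438  0.0841] z range [-0.006  0.001  0.087]
keyB red n 51 med [ 0.487  -0.0518  0.0832] z range [-0.005  0.001  0.088]
side table z -0.00020127946245585004
stand red n 270 med [ 0.485  -0.244   0.0827] z range [-0.002  0.012  0.085]
  top 1031 [ 0.4996 -0.1523  0.0348] ((495.1820373535156, -112.28751373291016), (71.29785919189453, 146.85206604003906), 12.43785572052002)
box red n 110 med [ 0.4839 -0.0546  0.0834] z range [-0.002  0.042  0.117]
  top 2644 [0.5097 0.1295 0.0896] ((506.4837341308594, 127.65974426269531), (204.742431640625, 284.7191162109375), 23.645971298217773)
keyA red n 204 med [ 0.479  -0.2459  0.0834] z range [-0.002  0.029  0.085]
keyB red n 110 med [ 0.4839 -0.0546  0.0834] z range [-0.002  0.02   0.086]
```

View crops.

View pics/scene_box.png

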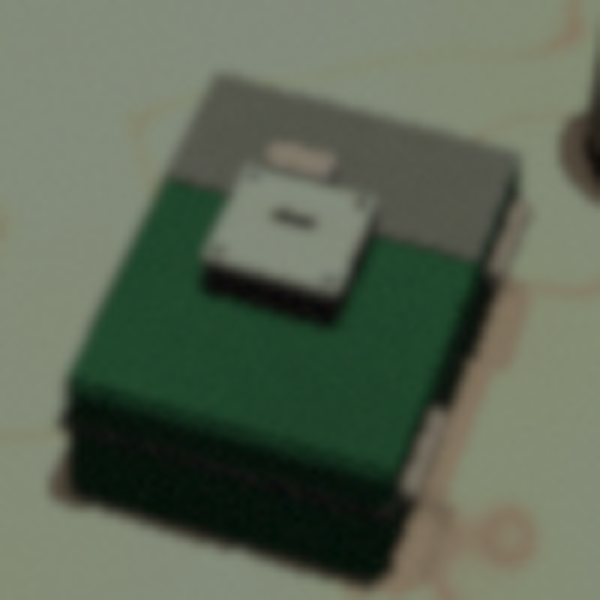

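View pics/side_stand.png

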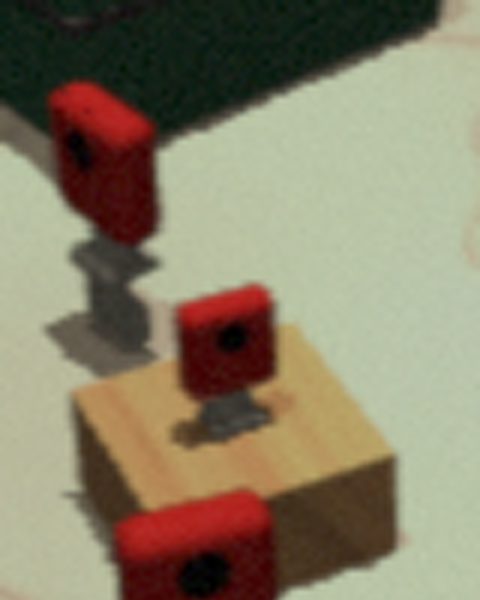

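View pics/side_box.png

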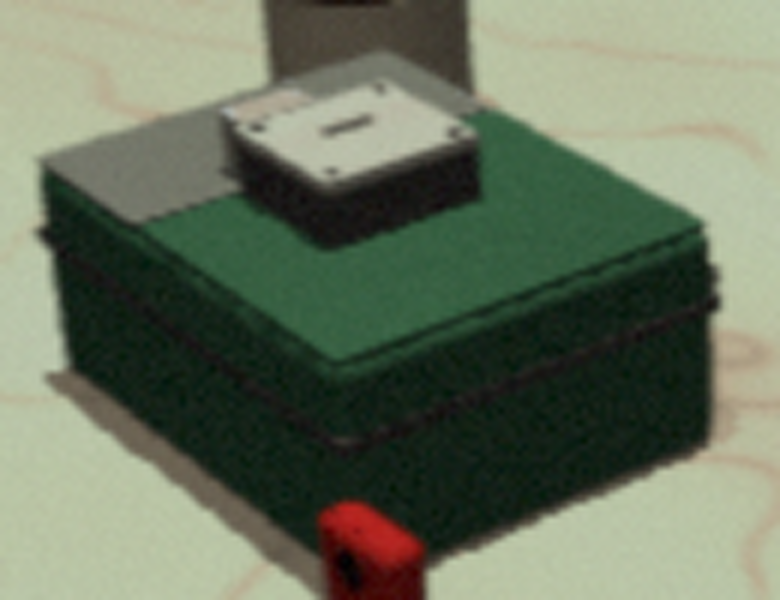

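```bash
cat >> h.py <<'E'
def plan(p1,yaw1,n,p0=None,r0=None,nd=1,settle=0):
    """rows to tool-down pose p1,yaw1 by sequential simulation, rounded"""
    o=sensors.get_obs()
    p=np.array(o['ee_pos']) if p0 is None else np.array(p0); Rm=R.from_euler('xyz',o['eef_rot']) if r0 is None else r0
    T=R.from_euler('xyz',[np.pi,0,yaw1]); rows=[]
    dz=((yaw1-Rm.as_euler('xyz')[2])+np.pi)%(2*np.pi)-np.pi
    for i in range(n):
        k=n-i
        d=(np.array(p1)-p)/k
        rel=(Rm.inv()*T).as_rotvec()
        # keep turn direction of dz
        if i==0: tot=rel
        w=rel/k
        s=Rm.apply(d,inverse=True)*1000
        row=np.r_[np.round(s,nd),np.round(w,4)]
        rows.append(' '.join(f'{x:g}' for x in row))
        p=p+Rm.apply(row[:3])/1000; Rm=Rm*R.from_rotvec(row[3:])
    rows+=['0 0 0 0 0 0']*settle
    print('; '.join(rows)); print('end',p,Rm.as_euler('xyz'))
def st():
    o=sensors.get_obs(); print({k:np.round(v,4).tolist() for k,v in o.items() if k in('time_s','ee_pos','eef_rot','force','moment','grip_width','qpos')})
E
python3 - <<'E'
from h import *
plan([.506,-.148,.300],np.deg2rad(103.76),17)
E
```

```text
-12.1 -23.5 0.1 -0.0001 0 -0.1738; -7.9 -25.2 0.1 -0.0001 0 -0.1738; -3.4 -26.2 0.1 -0.0001 0 -0.1738; 1.2 -26.4 0.1 -0.0001 0 -0.1738; 5.8 -25.8 0.1 -0.0001 0 -0.1738; 10.1 -24.4 0.1 -0.0001 0 -0.1738; 14.2 -22.3 0.1 -0.0001 0 -0.1738; 17.8 -19.5 0.1 -0.0001 0 -0.1738; 20.9 -16.1 0.2 -0.0001 0 -0.1738; 23.4 -12.2 0.1 -0.0001 0 -0.1738; 25.2 -8 0.2 -0.0001 0 -0.1739; 26.2 -3.5 0.1 -0.0001 0 -0.1738; 26.4 1 0.2 -0.0001 0 -0.1739; 25.8 5.6 0.1 -0.0001 0.0001 -0.1738; 24.5 10 0.2 -0.0001 0 -0.1739; 22.4 14.1 0.1 -0.0001 0.0001 -0.1738; 19.6 17.7 0.2 -0 0 -0.1739
end [ 0.50602208 -0.14803092  0.29997273] [-3.14157995e+00  3.14937599e-05  1.81098067e+00]
```

>>> move_arm --rows "-12.1 -23.5 0.1 0 0 -0.174; -7.9 -25.2 0.1 0 0 -0.174; -3.4 -26.2 0.1 0 0 -0.174; 1.2 -26.4 0.1 0 0 -0.174; 5.8 -25.8 0.1 0 0 -0.174; 10.1 -24.4 0.1 0 0 -0.174; 14.2 -22.3 0.1 0 0 -0.174; 17.8 -19.5 0.1 0 0 -0.174; 20.9 -16.1 0.2 0 0 -0.174; 23.4 -12.2 0.1 0 0 -0.174; 25.2 -8 0.2 0 0 -0.174; 26.2 -3.5 0.1 0 0 -0.174; 26.4 1 0.2 0 0 -0.174; 25.8 5.6 0.1 0 0 -0.174; 24.5 10 0.2 0 0 -0.174; 22.4 14.1 0.1 0 0 -0.174; 19.6 17.7 0.2 0 0 -0.174; 0 0 0 0 0 0; 0 0 0 0 0 0" --grip -0.1 --newtons 30

```text
time_s: 2.52
ee_pos: [0.4961, -0.1235, 0.2969]
eef_rot: [-3.138, -0.007, 1.908]
force: [0.4, 0.1, 0.2]
grip_width: 0.0422
```

```bash
python3 - <<'E'
from h import *
st(); c=camera('wrist'); np.savez('wrist1.npz',**c); cv2.imwrite('pics/wrist1.png',c['color'])
plan([.506,-.148,.260],np.deg2rad(103.76),3)
E
```

```text
{'time_s': 2.525, 'qpos': [-0.3169, 0.2213, 1.6337, 0.0037, 1.2939, -2.226], 'ee_pos': [0.4961, -0.1235, 0.2969], 'eef_rot': [-3.138, -0.0073, 1.908], 'force': [0.4228, 0.0834, 0.195], 'moment': [0.085, -0.1374, -0.0242], 'grip_width': 0.0422}
-8.8 0.5 12.2 -0.0013 -0.0024 0.0324; -8.8 0.7 12.3 -0.0013 -0.0023 0.0324; -8.8 1 12.3 -0.0013 -0.0024 0.0324
end [ 0.50598235 -0.14801405  0.25999418] [3.14155907e+00 1.32309905e-05 1.81091536e+00]
```

View pics/wrist1.png

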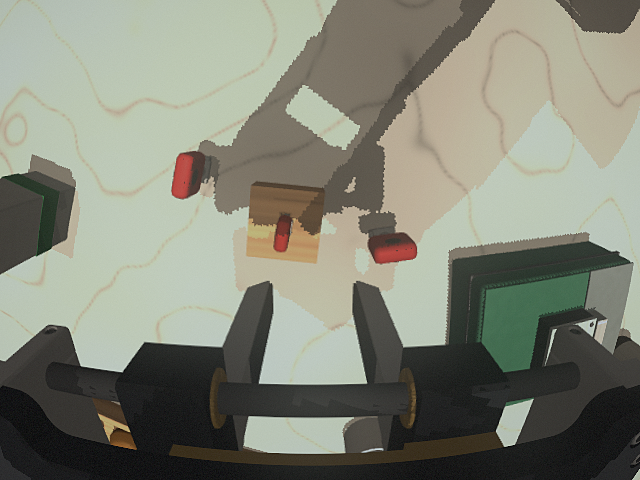

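The wrist view shows the key head at (282,233) on the stand, whose top corners are about (250,183), (325,188), (319,263) and (247,255). I'll intersect those rays with the known heights.

```bash
cat >> h.py <<'E'
def wray(c,uv):
    uv=np.atleast_2d(np.asarray(uv,float)); K=c['mtx']; d=(uv-[K[0,2],K[1,2]])/K[0,0]
    r=np.linalg.norm(d,axis=1); s=np.where(r>1e-9,np.sin(r)/np.maximum(r,1e-9),1)
    return np.c_[d*s[:,None],np.cos(r)]
def wplane(c,uv,z,o):
    """intersect wrist pixel rays with world plane z; o obs at picture"""
    H=np.array(c['hand_eye']); T=R.from_euler('xyz',o['eef_rot']).as_matrix(); t=np.array(o['ee_pos'])
    d=wray(c,uv)@H[:3,:3].T@T.T; q=T@H[:3,3]+t
    return q+d*((z-q[2])/d[:,2])[:,None]
def wcloud(c,o):
    v,u=np.mgrid[:480,:640]; uv=np.c_[u.ravel(),v.ravel()]; ray=wray(c,uv); z=c['z_map'].ravel()
    p=ray/ray[:,2:]*z[:,None]
    H=np.array(c['hand_eye']); T=R.from_euler('xyz',o['eef_rot']).as_matrix()
    return ((p@H[:3,:3].T+H[:3,3])@T.T+np.array(o['ee_pos'])).reshape(480,640,3)
E
python3 - <<'E'
from h import *
o=sensors.get_obs(); c=dict(np.load('wrist1.npz'))
P=wcloud(c,o); Q=P[165:280,230:340]
s=abs(Q[...,2]-.035)<.004; q=Q[s]; print(s.sum(),np.median(q[:,2]),cv2.minAreaRect((q[:,:2]*1000).astype(np.float32)))
cor=wplane(c,[(250,183),(325,188),(319,263),(247,255)],.035,o)[:,:2]; print(cor,cor.mean(0),np.linalg.norm(np.diff(cor,axis=0),axis=1))
img=c['color'].astype(int); red=(img[...,2]>60)&(img[...,2]>2*img[...,1])
Qr=Q[red[165:280,230:340]]; print('red z',np.percentile(Qr[:,2],[5,50,95]))
t=Qr[Qr[:,2]>.073]; print(len(t),t.mean(0),cv2.minAreaRect((t[:,:2]*1000).astype(np.float32)))
cv2.imwrite('pics/w1c.png',cv2.resize(c['color'][165:285,225:345],None,fx=5,fy=5,interpolation=cv2.INTER_CUBIC))
E
```

```text
4685 0.03414080743902259 ((504.4461669921875, -147.93443298339844), (70.88289642333984, 70.91345977783203), 13.227259635925293)
[[ 0.47622924 -0.19066934]
 [ 0.45807132 -0.12283511]
 [ 0.52933031 -0.10346101]
 [ 0.54484722 -0.17285482]] [ 0.50211952 -0.14745507] [0.07022245 0.07384579 0.07110749]
red z [0.07435098 0.07565349 0.07700985]
275 [ 0.50590835 -0.14689646  0.0756842 ] ((504.9989929199219, -147.06829833984375), (25.257539749145508, 10.725555419921875), 10.70227336883545)
```

View pics/w1c.png

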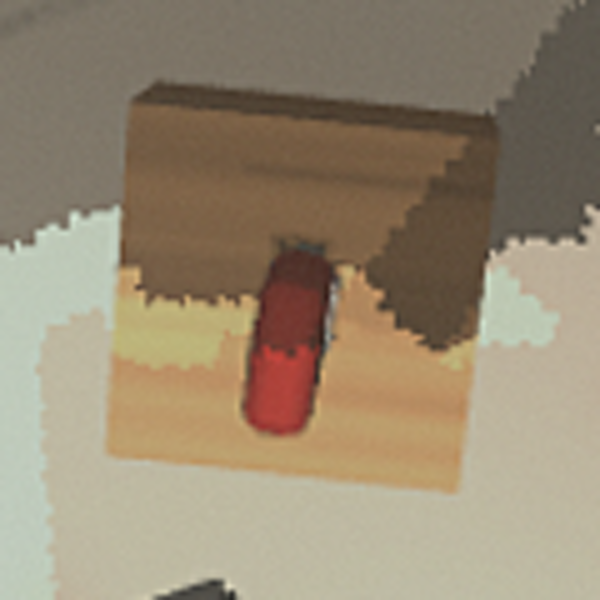

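```bash
python3 - <<'E'
from h import *
plan([.5047,-.1476,.200],np.deg2rad(103.4),5)
E
```

```text
-5.2 0.1 19.3 -0.0008 -0.0014 0.0207; -5.2 0.2 19.4 -0.0008 -0.0014 0.0207; -5.2 0.3 19.4 -0.0008 -0.0014 0.0207; -5.1 0.4 19.4 -0.0007 -0.0014 0.0207; -5.2 0.4 19.3 -0.0008 -0.0015 0.0206
end [ 0.50466375 -0.14765861  0.20001116] [3.14158507e+00 2.42117266e-05 1.80471514e+00]
```

>>> move_arm --rows "-5.2 0.1 19.3 -0.0008 -0.0014 0.0207; -5.2 0.2 19.4 -0.0008 -0.0014 0.0207; -5.2 0.3 19.4 -0.0008 -0.0014 0.0207; -5.2 0.4 19.4 -0.0007 -0.0014 0.0207; -5.2 0.4 19.3 -0.0008 -0.0015 0.0207; 0 0 0 0 0 0; 0 0 0 0 0 0"

```text
time_s: 3.45
ee_pos: [0.5025, -0.1536, 0.1988]
eef_rot: [3.14, 0.002, 1.782]
force: [0.8, -0.1, 0.3]
grip_width: 0.0423
```

```bash
python3 - <<'E'
from h import *
st()
plan([.5047,-.1476,.142],np.deg2rad(103.4),6)
E
```

```text
{'time_s': 3.45, 'qpos': [-0.3662, 0.3565, 1.7038, -0.0005, 1.0792, -2.1478], 'ee_pos': [0.5025, -0.1536, 0.1988], 'eef_rot': [3.1401, 0.0015, 1.7819], 'force': [0.7914, -0.0778, 0.2528], 'moment': [0.0632, -0.1908, -0.0064], 'grip_width': 0.0423}
0.9 0.6 9.5 0.0003 0.0003 -0.0038; 0.9 0.6 9.5 0.0002 0.0003 -0.0038; 0.9 0.6 9.5 0.0003 0.0002 -0.0038; 0.9 0.5 9.4 0.0002 0.0003 -0.0038; 0.9 0.6 9.5 0.0003 0.0002 -0.0038; 0.9 0.5 9.4 0.0002 0.0003 -0.0038
end [ 0.50465362 -0.14759389  0.1420087 ] [ 3.14157677e+00 -4.18029017e-05  1.80468570e+00]
```

>>> move_arm --rows "2.5 1.5 9.5 0.0008 0.0008 -0.011; 1.4 1 9.5 0.0003 0.0003 -0.006; 0.8 0.5 9.5 0 0 -0.003; 0 0 9.4 0 0 0; 0 0 9.4 0 0 0; 0 0 5 0 0 0; 0 0 2 0 0 0; 0 0 0 0 0 0"

```text
time_s: 4.45
ee_pos: [0.5048, -0.1479, 0.1418]
eef_rot: [3.14, 0.001, 1.803]
force: [0.3, -0.1, -0.4]
grip_width: 0.0421
```

```bash
python3 - <<'E'
from h import *
st(); c=camera('wrist'); np.savez('wrist2.npz',**c); cv2.imwrite('pics/wrist2.png',c['color'])
plan([.5047,-.1476,.142],np.deg2rad(103.4),1)
E
```

```text
{'time_s': 4.45, 'qpos': [-0.3546, 0.4404, 1.7398, -0.0001, 0.9595, -2.158], 'ee_pos': [0.5048, -0.1479, 0.1418], 'eef_rot': [3.1401, 0.0011, 1.8035], 'force': [0.3247, -0.1485, -0.3988], 'moment': [0.0769, -0.0621, -0.0047], 'grip_width': 0.0421}
0.3 -0 -0.1 0.0017 0.0012 -0.0012
end [ 0.50473261 -0.14760191  0.14201478] [-3.14157309e+00  4.28127657e-05  1.80465357e+00]
```

View pics/wrist2.png

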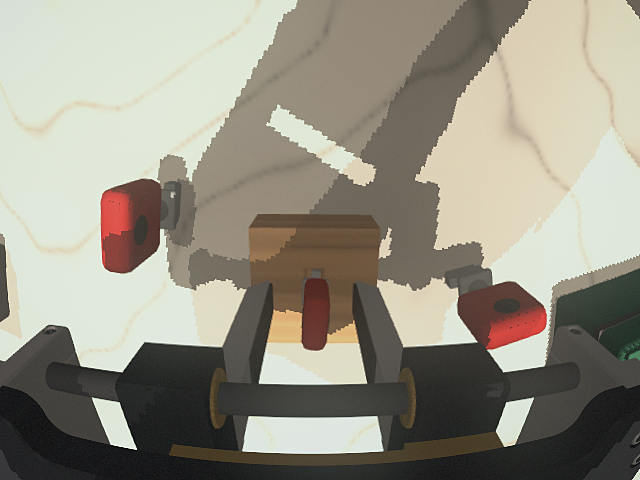

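>>> move_arm --rows "0.3 0 0 0.001 0.001 -0.001; 0 0 0 0 0 0; 0 0 0 0 0 0; 0 0 0 0 0 0; 0 0 0 0 0 0" --grip -1 --newtons 35

```text
time_s: 5.12
ee_pos: [0.5049, -0.1477, 0.1426]
eef_rot: [3.14, 0.001, 1.804]
force: [-0.1, -0.6, -0.1]
grip_width: 0.0115
```

```bash
python3 - <<'E'
from h import *
st()
E
```

```text
{'time_s': 5.125, 'qpos': [-0.3542, 0.4394, 1.7391, 0.0002, 0.9613, -2.1588], 'ee_pos': [0.5049, -0.1477, 0.1426], 'eef_rot': [3.14, 0.0008, 1.8045], 'force': [-0.1139, -0.5831, -0.1202], 'moment': [0.0473, -0.1497, -0.0029], 'grip_width': 0.0115}
```

>>> move_arm --rows "0 0 -4 0 0 0; 0 0 -8 0 0 0; 0 0 -15 0 0 0; 0 0 -25 0 0 0; 0 0 -30 0 0 0; 0 0 -30 0 0 0; 0 0 -20 0 0 0; 0 0 -8 0 0 0; 0 0 0 0 0 0"

```text
time_s: 6.25
ee_pos: [0.5042, -0.1474, 0.2934]
eef_rot: [3.137, 0.003, 1.805]
force: [0.1, 0.4, -1.4]
grip_width: 0.0118
```

```bash
python3 - <<'E'
from h import *
st()
plan([.508,.10,.285],np.deg2rad(115),8)
E
```

```text
{'time_s': 6.25, 'qpos': [-0.3543, 0.2506, 1.6059, 0.0002, 1.2792, -2.1588], 'ee_pos': [0.5042, -0.1474, 0.2934], 'eef_rot': [3.1366, 0.0031, 1.8045], 'force': [0.131, 0.3972, -1.3796], 'moment': [0.052, -0.0715, -0.0331], 'grip_width': 0.0118}
30 7.6 1 0.0006 0.0005 -0.0253; 29.8 8.4 1 0.0006 0.0004 -0.0253; 29.6 9.1 1 0.0006 0.0005 -0.0253; 29.3 9.9 1 0.0006 0.0004 -0.0253; 29 10.6 1 0.0006 0.0005 -0.0254; 28.8 11.3 1 0.0006 0.0004 -0.0253; 28.5 12.1 1.1 0.0005 0.0005 -0.0254; 28.1 12.8 1 0.0006 0.0004 -0.0253
end [0.50800418 0.0999821  0.28502329] [-3.14156936e+00  2.22087364e-05  2.00711863e+00]
```

>>> move_arm --rows "15 3.8 1 0.0006 0.0005 -0.013; 30 8 1 0.0006 0.0004 -0.025; 30 8.5 1 0.0006 0.0005 -0.025; 30 9.5 1 0.0006 0.0004 -0.025; 30 10.5 1 0.0006 0.0005 -0.025; 30 11 1 0.0006 0.0004 -0.025; 29 12 1 0.0005 0.0005 -0.025; 20 9 1 0.0005 0.0004 -0.02; 10 5 0 0 0 -0.01; 3 2 0 0 0 -0.003; 0 0 0 0 0 0; 0 0 0 0 0 0"

```text
time_s: 7.75
ee_pos: [0.5031, 0.1074, 0.2765]
eef_rot: [-3.129, -0.008, 2.013]
force: [-0.3, -0.1, -1.0]
grip_width: 0.012
```

```bash
python3 - <<'E'
from h import *
st(); o=sensors.get_obs(); np.save('o3.npy',o,allow_pickle=True)
c=camera('wrist'); np.savez('wrist3.npz',**c); cv2.imwrite('pics/wrist3.png',c['color'])
for n in('side','scene'):
    s=camera(n); np.savez(n+'3.npz',**s); cv2.imwrite(f'pics/{n}3.png',s['color'])
E
```

```text
{'time_s': 7.75, 'qpos': [0.138, 0.2497, 1.6476, 0.0036, 1.2587, -1.8758], 'ee_pos': [0.5031, 0.1074, 0.2765], 'eef_rot': [-3.1288, -0.0076, 2.0126], 'force': [-0.2622, -0.1359, -0.9651], 'moment': [0.1208, -0.1465, -0.0122], 'grip_width': 0.012}
```

View pics/wrist3.png

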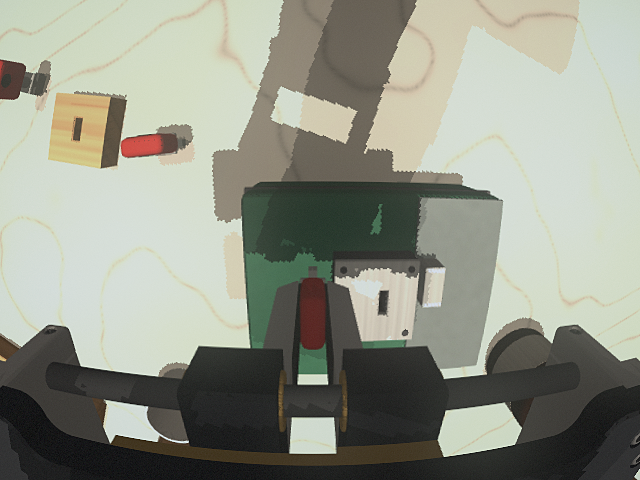

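View pics/side3.png

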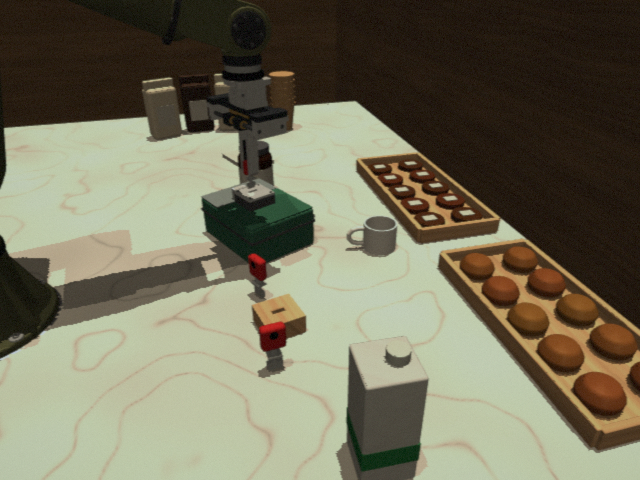

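```bash
python3 - <<'E'
from h import *
c=dict(np.load('wrist3.npz'))
cv2.imwrite('pics/w3c.png',cv2.resize(c['color'][240:350,290:460],None,fx=4.7,fy=4.7,interpolation=cv2.INTER_CUBIC)[:600,:800])
s=dict(np.load('scene3.npz')); cv2.imwrite('pics/s3c.png',cv2.resize(s['color'][120:240,280:400],None,fx=5,fy=5,interpolation=cv2.INTER_CUBIC))
s=dict(np.load('side3.npz')); cv2.imwrite('pics/d3c.png',cv2.resize(s['color'][120:220,190:310],None,fx=6,fy=6,interpolation=cv2.INTER_CUBIC))
E
```

```text
(no output)
```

View pics/w3c.png

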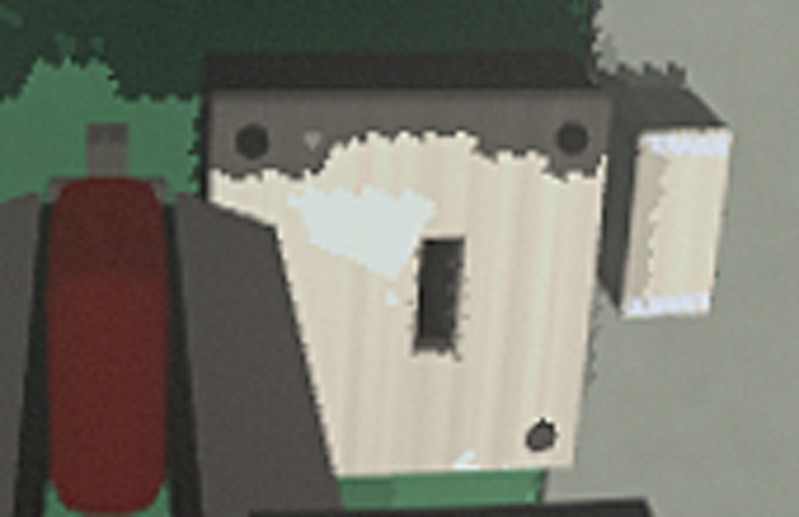

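View pics/s3c.png

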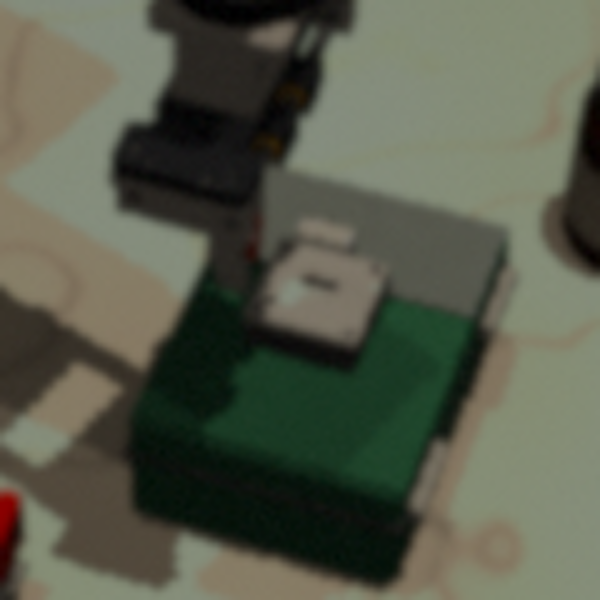

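View pics/d3c.png

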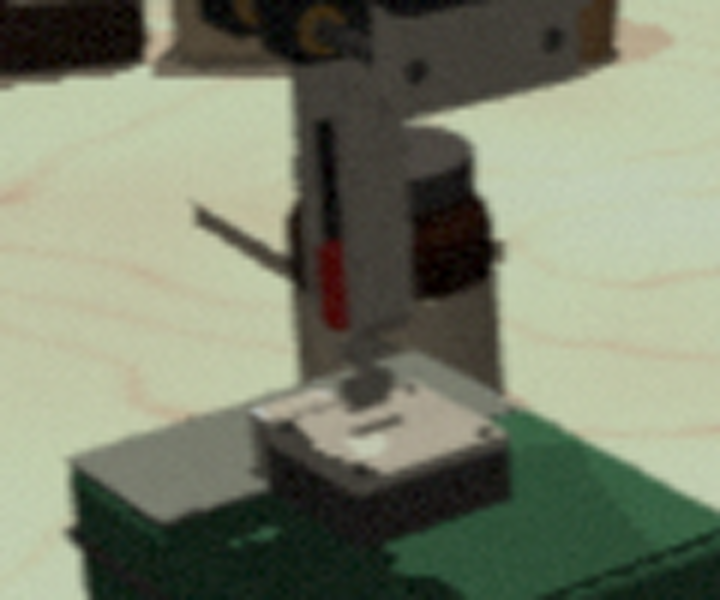

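```bash
python3 - <<'E'
from h import *
o=np.load('o3.npy',allow_pickle=True).item(); c=dict(np.load('wrist3.npz'))
f=lambda L:np.array(L)/4.7+[290,240]
k=wplane(c,f([(418,238),(465,238),(461,352),(413,350)]),.116,o)[:,:2]
p=wplane(c,f([(208,88),(610,95),(573,468)]),.116,o)[:,:2]
kp=wplane(c,f([(640,130),(732,132),(710,315),(622,318)]),.114,o)[:,:2]
ang=lambda v:np.rad2deg(np.arctan2(v[1],v[0]))
print('keyhole',k.mean(0),'len',np.linalg.norm(k[3]-k[0]),np.linalg.norm(k[1]-k[0]),'ang',ang(k[0]-k[3]),ang(k[1]-k[2]))
print('plate',p,'y ang',ang(p[1]-p[0]),'x ang',ang(p[1]-p[2]),np.linalg.norm(p[1]-p[0]),np.linalg.norm(p[1]-p[2]))
print('keeper',kp.mean(0),ang(kp[1]-kp[0]),ang(kp[0]-kp[3]),np.linalg.norm(kp[1]-kp[0]),np.linalg.norm(kp[0]-kp[3]))
P=wcloud(c,o); 
m=abs(P[...,2]-.116)<.002; m[:,:330]=0; m[:,418:]=0; m[:250]=0;m[345:]=0
q=P[m]; print(m.sum(),np.median(q[:,2]))
w=abs(P[...,2]-.090)<.003; q=P[w]; q=q[(q[:,0]>.35)&(q[:,0]<.7)&(q[:,1]>0)]; print('lid',cv2.minAreaRect((q[:,:2]*1000).astype(np.float32)))
# keyhole via scene & side images
for n in('scene','side'):
    s=dict(np.load(n+'3.npz')); print(n,proj(s,[*k.mean(0),.116]))
# cloud of scene0 lid edges: yaw
s=dict(np.load('scene0.npz'));P=cloud(s)[145:240,298:392];m=abs(P[...,2]-.09)<.004
mm=m.astype(np.uint8); q=P[m]; h=cv2.convexHull((q[:,:2]*1000).astype(np.float32)); a=cv2.approxPolyDP(h,6,True)[:,0]; print(a)
E
```

```text
keyhole [0.50944867 0.16872979] len 0.01918435103434822 0.007388516476206938 ang -153.2581295487531 -152.15809235611755
plate [[0.49429441 0.12097466]
 [0.46959173 0.17698259]
 [0.52795441 0.20531304]] y ang 113.80020319296558 x ang -154.10710107160972 0.06121364196315346 0.06487539491027776
keeper [0.48407002 0.19927605] 113.02669021227648 -153.90738251238602 0.01547710610162078 0.032034205424408
4852 0.11514120605284303
lid ((537.3455810546875, 222.62551879882812), (244.70433044433594, 281.724365234375), 25.140214920043945)
scene [343.53773191 176.20163966]
side [252.96376898 190.34830416]
[[628.38904  109.48465 ]
 [538.7858   296.58923 ]
 [403.34888  232.29575 ]
 [491.13406   42.182514]
 [547.3728    62.571865]]
```

```bash
python3 - <<'E'
from h import *
c=dict(np.load('wrist3.npz'));H=c['hand_eye']
def tp(uv,z):
    d=wray(c,np.array(uv)/4.7+[290,240])@H[:3,:3].T; q=H[:3,3]; return (q+d*((z-q[2])/d[:,2])[:,None])*1000
print('head top edges -y,+y, left,right', tp([(107,270),(107,515),(48,400),(168,400)],.0656))
print('head bottom -y edge', tp([(107,178)],.0956))
print('bit bottom', tp([(88,122),(128,122)],.1216),'bit top',tp([(88,150),(128,150)],.1146))
print('shoulder', tp([(50,180),(160,180)],.1056))
cv2.imwrite('pics/w3k.png',cv2.resize(c['color'][255:360,270:350],None,fx=5.5,fy=5.5,interpolation=cv2.INTER_CUBIC))
h=c['z_map'][255:360,313]; print(np.round(h[::4],3))
E
```

```text
head top edges -y,+y, left,right [[ -0.09467695 -14.83954135  65.6       ]
 [ -0.10077281  12.09747557  65.6       ]
 [ -5.73027355  -1.05666887  65.6       ]
 [  5.72556574  -1.04753862  65.6       ]]
head bottom -y edge [[-7.34561687e-02 -1.19940757e+01  9.56000000e+01]]
bit bottom [[ -2.40119141  -9.02909285 121.6       ]
 [  2.53819856  -9.02593996 121.6       ]] bit top [[ -2.33849539  -8.00098227 114.6       ]
 [  2.45722189  -7.99784974 114.6       ]]
shoulder [[ -6.62984744  -7.73533891 105.6       ]
 [  6.03467467  -7.72834984 105.6       ]]
[0.283 0.284 0.285 0.212 0.21  0.211 0.184 0.179 0.175 0.168 0.166 0.163
 0.163 0.162 0.163 0.163 0.164 0.165 0.165 0.166 0.166 0.167 0.168 0.169
 0.306 0.307 0.308]
```

View pics/w3k.png

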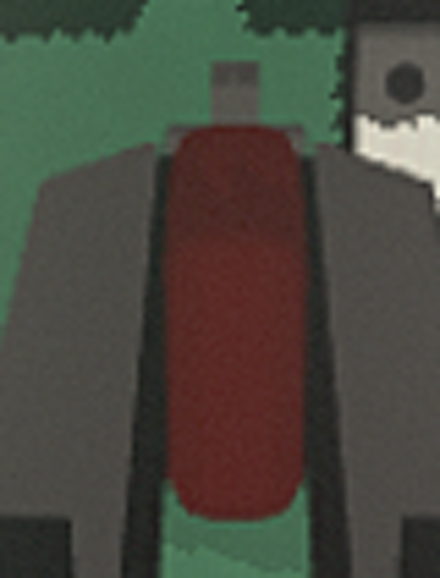

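```bash
python3 - <<'E'
from h import *
plan([.5094,.1687,.262],np.deg2rad(115.2),5)
E
```

```text
10.5 6.4 2.9 -0.0025 -0.0015 0.0004; 10.5 6.4 2.9 -0.0025 -0.0015 0.0004; 10.5 6.4 2.9 -0.0025 -0.0015 0.0004; 10.5 6.4 3 -0.0026 -0.0016 0.0004; 10.6 6.3 2.9 -0.0025 -0.0015 0.0005
end [0.50934979 0.16872238 0.26201712] [-3.14159147e+00 -1.12093058e-05  2.01059027e+00]
```

>>> move_arm --rows "12 7 4 -0.003 -0.002 0; 15 9 3 -0.003 -0.002 0; 12 7.5 3 -0.003 -0.0015 0; 7 4.5 2 -0.002 -0.001 0; 3 2 1 -0.001 -0.001 0; 1 0.5 0 0 0 0; 0 0 0 0 0 0; 0 0 0 0 0 0"

```text
time_s: 8.9
ee_pos: [0.5096, 0.17, 0.2626]
eef_rot: [3.141, 0.0, 2.013]
force: [-0.1, -0.7, -0.5]
grip_width: 0.0119
```

```bash
python3 - <<'E'
from h import *
st()
plan([.5094,.1687,.262],np.deg2rad(115.2),1)
E
```

```text
{'time_s': 8.9, 'qpos': [0.2539, 0.3076, 1.6074, -0.0004, 1.2263, -1.7586], 'ee_pos': [0.5096, 0.17, 0.2626], 'eef_rot': [3.1414, 0.0004, 2.0126], 'force': [-0.1005, -0.6807, -0.4924], 'moment': [0.1234, -0.1522, 0.0042], 'grip_width': 0.0119}
-1.1 -0.7 0.6 0.0002 0.0004 0.002
end [0.50940514 0.16868322 0.26196584] [3.14157917e+00 6.50312302e-06 2.01060827e+00]
```

Correcting and lowering to about 8 mm over the plate, then checking in all the cameras.

>>> move_arm --rows "-0.9 -0.6 3 0 0 0.002; -0.2 -0.1 4 0 0 0; 0 0 3 0 0 0; 0 0 1 0 0 0; 0 0 0 0 0 0; 0 0 0 0 0 0"

```text
time_s: 9.65
ee_pos: [0.5094, 0.1681, 0.2508]
eef_rot: [3.141, 0.0, 2.01]
force: [0.1, -0.2, -0.1]
grip_width: 0.0117
```

```bash
python3 - <<'E'
from h import *
st(); o=sensors.get_obs(); np.save('o4.npy',o,allow_pickle=True)
for n,(x0,y0,x1,y1) in dict(wrist=(270,230,370,350),scene=(303,120,383,210),side=(205,120,305,220)).items():
    s=camera(n); np.savez(n+'4.npz',**s); cv2.imwrite(f'pics/{n}4c.png',cv2.resize(s['color'][y0:y1,x0:x1],None,fx=6 if n!='wrist' else 5,fy=6 if n!='wrist' else 5,interpolation=cv2.INTER_CUBIC))
plan([.5094,.1687,.251],np.deg2rad(115.2),1)
for n in('scene','side'):
    s=dict(np.load(n+'4.npz')); x0,y0=(303,120) if n=='scene' else (205,120)
    t=np.array(o['ee_pos'])-[0,0,.1256]
    print(n,'tip',(proj(s,t)-[x0,y0])*6,'hole',(proj(s,[.5094,.1687,.116])-[x0,y0])*6)
E
```

```text
{'time_s': 9.65, 'qpos': [0.2506, 0.3182, 1.6225, -0.0004, 1.2007, -1.759], 'ee_pos': [0.5094, 0.1681, 0.2508], 'eef_rot': [3.1415, 0.0004, 2.0098], 'force': [0.0872, -0.2131, -0.058], 'moment': [0.0668, -0.1413, 0.0191], 'grip_width': 0.0117}
0.6 0.2 -0.2 0.0002 0.0005 -0.0009
end [0.50936698 0.16871875 0.25097819] [-3.14156147e+00 -4.78211009e-05  2.01064941e+00]
scene tip [243.12723536 324.25740914] hole [243.10519581 337.18723938]
side tip [285.92460911 399.36418072] hole [287.65810731 422.13844105]
```

View pics/wrist4c.png

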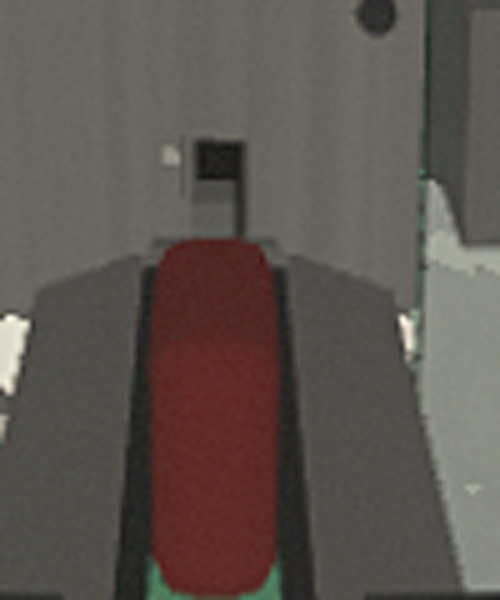

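View pics/scene4c.png

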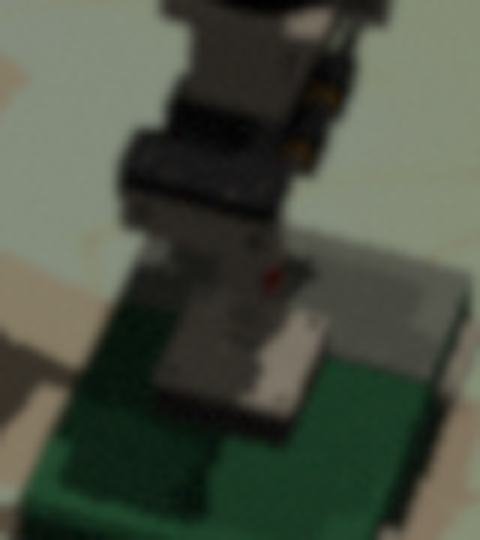

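View pics/side4c.png

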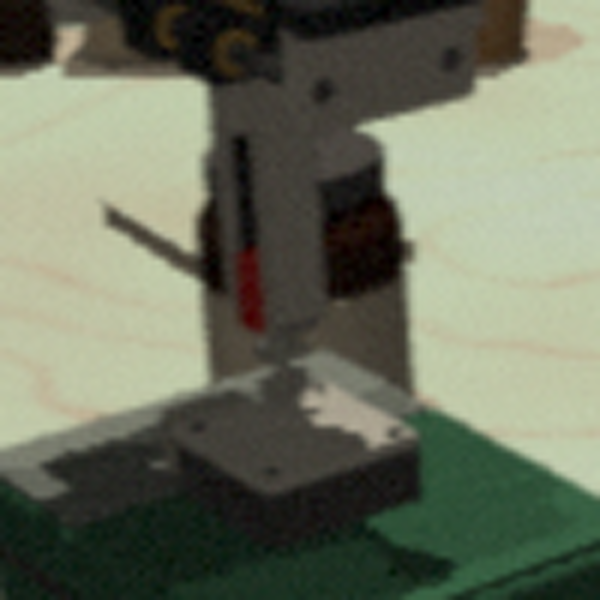

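```bash
python3 - <<'E'
from h import *
c=dict(np.load('wrist4.npz'));H=c['hand_eye']
def tp(uv,z):
    d=wray(c,np.array(uv)/5+[270,230])@H[:3,:3].T; q=H[:3,3]; return ((q+d*((z-q[2])/d[:,2])[:,None])*1000).round(2)
print('slot', tp([(195,142),(246,142)],.1348))
cv2.imwrite('pics/w4z.png',cv2.resize(c['color'][250:285,295:330],None,fx=16,fy=16,interpolation=cv2.INTER_CUBIC))
E
```

```text
slot [[ -2.35  -9.18 134.8 ]
 [  3.91  -9.17 134.8 ]]
```

View pics/w4z.png

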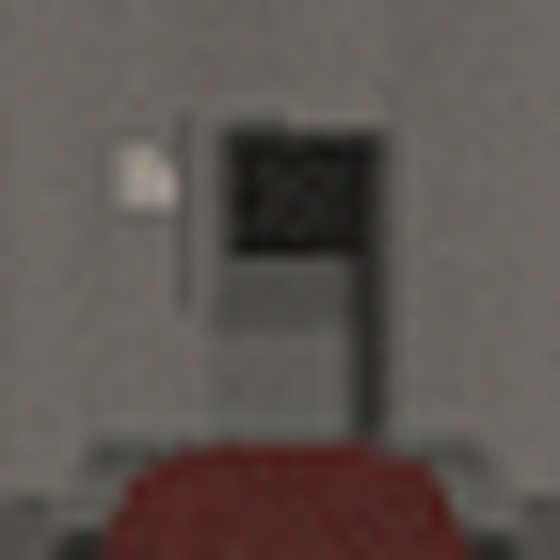

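>>> move_arm --rows "0.6 0.4 0 0 0 0; 0.1 0 1.5 0 0 0; 0 0 2.5 0 0 0; 0 0 2 0 0 0; 0 0 0.5 0 0 0; 0 0 0 0 0 0"

```text
time_s: 10.55
ee_pos: [0.5095, 0.169, 0.2437]
eef_rot: [3.142, 0.0, 2.01]
force: [-0.2, 0.3, -0.3]
grip_width: 0.0119
```

```bash
python3 - <<'E'
from h import *
st()
plan([.5098,.1693,.244],np.deg2rad(115.2),1)
E
```

```text
{'time_s': 10.55, 'qpos': [0.2522, 0.3265, 1.629, -0.0004, 1.1861, -1.7575], 'ee_pos': [0.5095, 0.169, 0.2437], 'eef_rot': [3.1416, 0.0004, 2.0098], 'force': [-0.2061, 0.2817, -0.2688], 'moment': [0.1085, -0.1114, 0.0068], 'grip_width': 0.0119}
0.1 0.4 -0.3 0 0.0004 -0.0008
end [0.50977425 0.1692481  0.24403115] [ 3.14158758e+00 -1.63149151e-05  2.01062757e+00]
```

>>> move_arm --rows "0.1 0.3 1 0 0 0; 0 0 1 0 0 0; 0 0 1 0 0 0; 0 0 0 0 0 0"

```text
time_s: 11.05
ee_pos: [0.5098, 0.1692, 0.2406]
eef_rot: [3.141, 0.0, 2.01]
force: [-0.3, 0.3, -0.5]
grip_width: 0.0117
```

```bash
python3 - <<'E'
from h import *
st(); c=camera('wrist'); np.savez('wrist5.npz',**c); cv2.imwrite('pics/w5z.png',cv2.resize(c['color'][250:290,290:335],None,fx=14,fy=14,interpolation=cv2.INTER_CUBIC))
E
```

```text
{'time_s': 11.05, 'qpos': [0.2524, 0.3306, 1.6313, -0.0005, 1.1794, -1.7572], 'ee_pos': [0.5098, 0.1692, 0.2406], 'eef_rot': [3.1414, 0.0005, 2.0097], 'force': [-0.2929, 0.3346, -0.4984], 'moment': [0.0784, -0.1037, -0.0245], 'grip_width': 0.0117}
```

View pics/w5z.png

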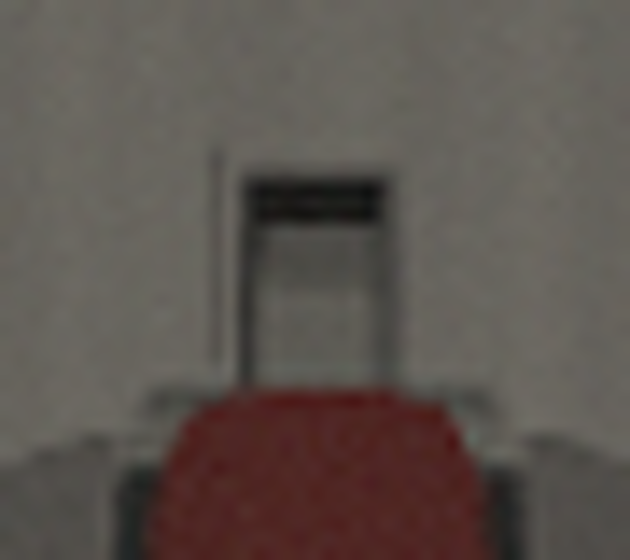

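The wrist view shows the bit centred sideways in the slot, with gaps on both sides at crop x 250 and 385, and there is no contact force. I'll go on down gently.

>>> move_arm --rows "0 0 1 0 0 0; 0 0 1 0 0 0; 0 0 1 0 0 0; 0 0 0 0 0 0"

```text
time_s: 11.6
ee_pos: [0.5098, 0.1692, 0.2374]
eef_rot: [3.141, 0.0, 2.01]
force: [-0.1, -1.1, -0.1]
grip_width: 0.0117
```

```bash
python3 - <<'E'
from h import *
st(); c=camera('wrist'); np.savez('wrist6.npz',**c); cv2.imwrite('pics/w6z.png',cv2.resize(c['color'][250:290,290:335],None,fx=14,fy=14,interpolation=cv2.INTER_CUBIC))
E
```

```text
{'time_s': 11.6, 'qpos': [0.2524, 0.3341, 1.6345, -0.0004, 1.1726, -1.7572], 'ee_pos': [0.5098, 0.1692, 0.2374], 'eef_rot': [3.1413, 0.0005, 2.0098], 'force': [-0.0718, -1.0946, -0.104], 'moment': [0.1001, -0.128, -0.0022], 'grip_width': 0.0117}
```

View pics/w6z.png

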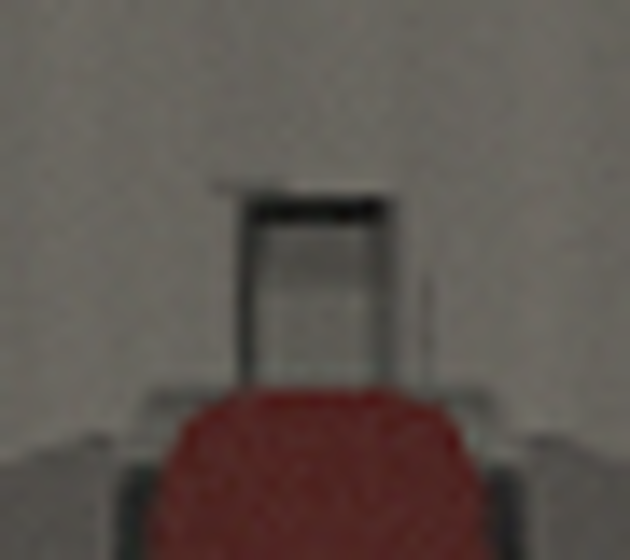

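>>> move_arm --rows "0 0 1 0 0 0; 0 0 1 0 0 0; 0 0 0.5 0 0 0; 0 0 0 0 0 0"

```text
time_s: 12.15
ee_pos: [0.5098, 0.1692, 0.2348]
eef_rot: [3.141, 0.0, 2.01]
force: [1.2, 0.4, -0.2]
grip_width: 0.012
```

>>> move_arm --rows "0 0 1 0 0 0; 0 0 1 0 0 0; 0 0 1 0 0 0; 0 0 0 0 0 0"

```text
time_s: 12.65
ee_pos: [0.5098, 0.1692, 0.2316]
eef_rot: [3.141, 0.0, 2.01]
force: [0.5, -0.1, -0.4]
grip_width: 0.0119
```

```bash
python3 - <<'E'
from h import *
st()
E
```

```text
{'time_s': 12.65, 'qpos': [0.2524, 0.3407, 1.6403, -0.0004, 1.1602, -1.7572], 'ee_pos': [0.5098, 0.1692, 0.2316], 'eef_rot': [3.1412, 0.0005, 2.0098], 'force': [0.5349, -0.1311, -0.4186], 'moment': [0.127, -0.1302, -0.0001], 'grip_width': 0.0119}
```

>>> move_arm --rows "0 0 1 0 0 0; 0 0 1 0 0 0; 0 0 1 0 0 0; 0 0 1 0 0 0; 0 0 0 0 0 0"

```text
time_s: 13.28
ee_pos: [0.5098, 0.1692, 0.2273]
eef_rot: [3.141, 0.0, 2.01]
force: [-0.4, -0.2, -0.8]
grip_width: 0.0118
```

>>> move_arm --rows "0 0 1 0 0 0; 0 0 1 0 0 0; 0 0 0.5 0 0 0; 0 0 0 0 0 0"

```text
time_s: 13.78
ee_pos: [0.5098, 0.1692, 0.2247]
eef_rot: [3.141, 0.0, 2.01]
force: [0.8, -0.2, -0.2]
grip_width: 0.0118
```

>>> move_arm --rows "0 0 0.6 0 0 0; 0 0 0.6 0 0 0; 0 0 0 0 0 0"

```text
time_s: 14.15
ee_pos: [0.5098, 0.1692, 0.2235]
eef_rot: [3.141, 0.001, 2.01]
force: [-1.1, -0.1, -0.1]
grip_width: 0.0117
```

```bash
python3 - <<'E'
from h import *
st()
E
```

```text
{'time_s': 14.15, 'qpos': [0.2524, 0.3501, 1.648, -0.0005, 1.1427, -1.7572], 'ee_pos': [0.5098, 0.1692, 0.2235], 'eef_rot': [3.141, 0.0006, 2.0098], 'force': [-1.1269, -0.0695, -0.1278], 'moment': [0.0734, -0.0625, 0.0172], 'grip_width': 0.0117}
```

>>> move_arm --rows "0 0 0.4 0 0 0; 0 0 0.4 0 0 0; 0 0 0 0 0 0"

```text
time_s: 14.52
ee_pos: [0.5098, 0.1692, 0.2235]
eef_rot: [3.14, 0.001, 2.01]
force: [-0.2, -0.6, -0.6]
grip_width: 0.0119
```

>>> move_arm --rows "0 0 0.5 0 0 0; 0 0 0.8 0 0 0"

```text
time_s: 14.78
ee_pos: [0.5099, 0.1693, 0.2234]
eef_rot: [3.14, 0.001, 2.01]
force: [-6.6, -2.0, 12.7]
grip_width: 0.0118
```

```bash
python3 - <<'E'
from h import *
st(); 
for n,(x0,y0,x1,y1) in dict(wrist=(250,230,410,350),scene=(303,120,383,210),side=(205,120,305,220)).items():
    s=camera(n); np.savez(n+'7.npz',**s); f=5 if n=='wrist' else 6; cv2.imwrite(f'pics/{n}7c.png',cv2.resize(s['color'][y0:y1,x0:x1],None,fx=f,fy=f,interpolation=cv2.INTER_CUBIC))
E
```

```text
{'time_s': 14.775, 'qpos': [0.2525, 0.3501, 1.6485, -0.0005, 1.141, -1.7572], 'ee_pos': [0.5099, 0.1693, 0.2234], 'eef_rot': [3.1396, 0.0008, 2.0099], 'force': [-6.5712, -2.0476, 12.7331], 'moment': [-0.3028, 1.1702, 0.0223], 'grip_width': 0.0118}
```

View pics/side7c.png

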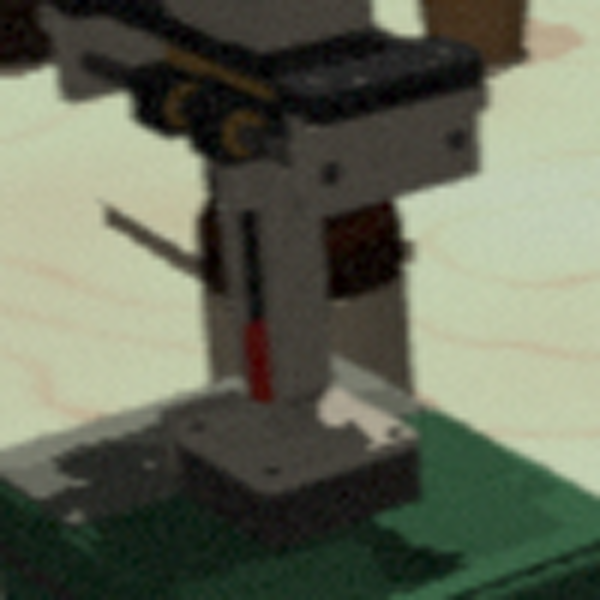

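View pics/wrist7c.png

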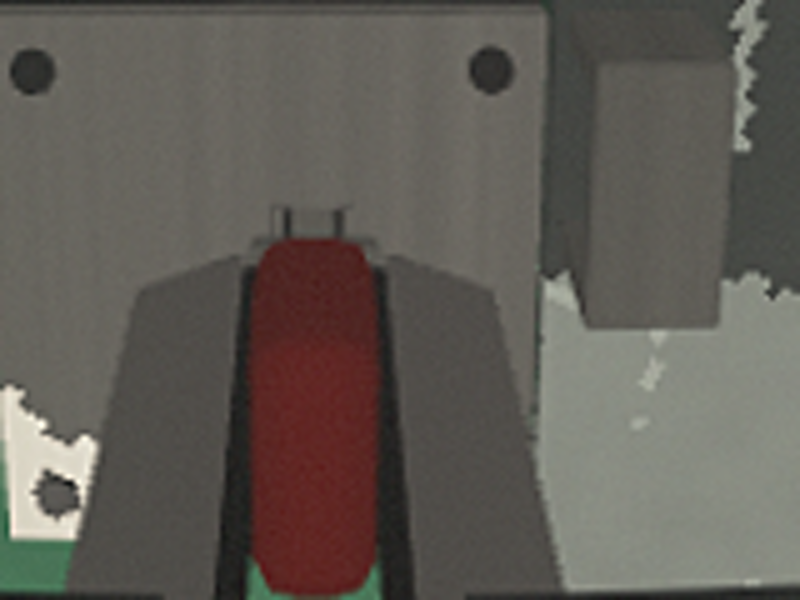

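>>> move_arm --rows "0 0 0 0 0 0; 0 0 0.1 0 0 0.03; 0 0 0.1 0 0 0.05; 0 0 0.1 0 0 0.05; 0 0 0.1 0 0 0.05"

```text
time_s: 15.55
ee_pos: [0.5102, 0.1692, 0.2235]
eef_rot: [3.138, 0.001, 1.82]
force: [-2.2, -1.4, 3.8]
grip_width: 0.0117
```

```bash
python3 - <<'E'
from h import *
st()
E
```

```text
{'time_s': 15.55, 'qpos': [0.2524, 0.35, 1.6483, -0.0008, 1.1402, -1.5672], 'ee_pos': [0.5102, 0.1692, 0.2235], 'eef_rot': [3.1385, 0.0007, 1.8199], 'force': [-2.2179, -1.4154, 3.7947], 'moment': [-0.0992, 0.2774, 0.0795], 'grip_width': 0.0117}
```

>>> move_arm --rows "0 -0.2 0.1 0 0.002 0.05; 0 0 0.1 0 0.001 0.05; 0 0 0.1 0 0 0.05; 0 0 0.1 0 0 0.05; 0 0 0.1 0 0 0.05; 0 0 0.1 0 0 0.05; 0 0 0 0 0 0.03"

```text
time_s: 16.42
ee_pos: [0.5102, 0.1688, 0.2235]
eef_rot: [3.139, -0.002, 1.47]
force: [-1.3, -0.1, 2.7]
grip_width: 0.0121
```

```bash
python3 - <<'E'
from h import *
st()
plan([.5098,.1692,.2235],1.48,1)
E
```

```text
{'time_s': 16.425, 'qpos': [0.251, 0.3496, 1.6488, 0.0011, 1.1397, -1.2196], 'ee_pos': [0.5102, 0.1688, 0.2235], 'eef_rot': [3.1387, -0.0021, 1.47], 'force': [-1.2684, -0.0651, 2.7384], 'moment': [-0.1197, 0.17, 0.0731], 'grip_width': 0.0121}
0.4 -0.5 -0 0.0029 -0.0021 -0.01
end [0.5097522  0.16920964 0.2234802 ] [-3.14157818e+00 -3.24310848e-05  1.48003493e+00]
```

>>> move_arm --rows "0.2 -0.2 0.1 0.002 -0.001 0.05; 0.1 -0.1 0.1 0.001 -0.001 0.05; 0 0 0.1 0 0 0.05; 0 0 0.1 0 0 0.05; 0 0 0.1 0 0 0.05; 0 0 0.1 0 0 0.05; 0 0 0.1 0 0 0.05; 0 0 0.1 0 0 0.05; 0 0 0 0 0 0.03"

```text
time_s: 17.55
ee_pos: [0.5104, 0.1688, 0.2235]
eef_rot: [3.14, -0.0, 1.02]
force: [-1.5, -1.4, 3.9]
grip_width: 0.0118
```

```bash
python3 - <<'E'
from h import *
st()
o=sensors.get_obs();plan([.5098,.1692,.2235],o['eef_rot'][2],1)
c=camera('wrist'); cv2.imwrite('pics/w8.png',c['color'][180:400,170:470].repeat(2,0).repeat(2,1))
E
```

```text
{'time_s': 17.55, 'qpos': [0.2516, 0.3509, 1.647, -0.001, 1.1428, -0.7683], 'ee_pos': [0.5104, 0.1688, 0.2235], 'eef_rot': [3.1403, -0.0, 1.0203], 'force': [-1.4602, -1.3845, 3.8604], 'moment': [-0.2178, 0.282, 0.0597], 'grip_width': 0.0118}
0 -0.7 0 0.0013 -0 -0
end [0.50977096 0.16918739 0.22350598] [-3.14155956e+00 -3.37136322e-05  1.02027695e+00]
```

View pics/w8.png

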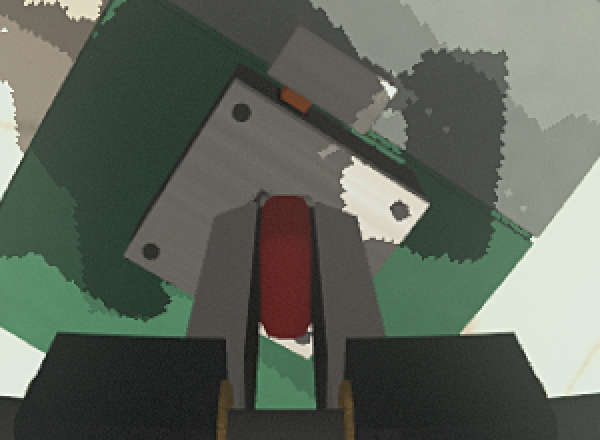

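The orange bolt is coming out at (296,99) in the crop and the key is following the tool. I'll approach the stop slowly.

>>> move_arm --rows "0 -0.3 0.1 0.001 0 0.04; 0 -0.1 0.1 0 0 0.04; 0 0 0.1 0 0 0.04; 0 0 0.1 0 0 0.02"

```text
time_s: 18.1
ee_pos: [0.5103, 0.1688, 0.2235]
eef_rot: [3.14, -0.0, 0.876]
force: [-2.3, -0.2, 5.1]
grip_width: 0.0119
```

```bash
python3 - <<'E'
from h import *
st()
E
```

```text
{'time_s': 18.1, 'qpos': [0.2516, 0.3508, 1.6473, -0.0011, 1.1425, -0.624], 'ee_pos': [0.5103, 0.1688, 0.2235], 'eef_rot': [3.1402, -0.0002, 0.876], 'force': [-2.2974, -0.2285, 5.0745], 'moment': [-0.2343, 0.4581, 0.1067], 'grip_width': 0.0119}
```

>>> move_arm --rows "0 -0.1 0 0 0 0.02; 0 0 0.1 0 0 0.02; 0 0 0.1 0 0 0.015"

```text
time_s: 18.48
ee_pos: [0.5103, 0.1688, 0.2235]
eef_rot: [3.14, -0.0, 0.819]
force: [-2.0, -0.8, 6.0]
grip_width: 0.0115
```

```bash
python3 - <<'E'
from h import *
st()
E
```

```text
{'time_s': 18.475, 'qpos': [0.2516, 0.3506, 1.6474, -0.0013, 1.1424, -0.5667], 'ee_pos': [0.5103, 0.1688, 0.2235], 'eef_rot': [3.14, -0.0003, 0.8188], 'force': [-1.9978, -0.821, 5.9561], 'moment': [-0.3077, 0.4243, 0.0946], 'grip_width': 0.0115}
```

>>> move_arm --rows "0 0 0 0 0 0.015; 0 0 0.1 0 0 0.015"

```text
time_s: 18.73
ee_pos: [0.5103, 0.1688, 0.2235]
eef_rot: [3.14, -0.0, 0.787]
force: [-2.6, -0.8, 6.4]
grip_width: 0.012
```

```bash
python3 - <<'E'
from h import *
st()
E
```

```text
{'time_s': 18.725, 'qpos': [0.2517, 0.3506, 1.6475, -0.0014, 1.1424, -0.5349], 'ee_pos': [0.5103, 0.1688, 0.2235], 'eef_rot': [3.14, -0.0003, 0.7872], 'force': [-2.6364, -0.8487, 6.3867], 'moment': [-0.3101, 0.4498, 0.1187], 'grip_width': 0.012}
```

>>> move_arm --rows "0 0 0 0 0 0.012"

```text
time_s: 18.85
ee_pos: [0.5103, 0.1687, 0.2235]
eef_rot: [3.14, -0.0, 0.774]
force: [-2.2, -1.1, 4.1]
grip_width: 0.0118
```

```bash
python3 - <<'E'
from h import *
st()
c=camera('wrist'); cv2.imwrite('pics/w9.png',c['color'][180:400,170:470].repeat(2,0).repeat(2,1)); np.savez('wrist9.npz',**c)
st()
E
```

```text
{'time_s': 18.85, 'qpos': [0.2516, 0.3506, 1.6475, -0.0014, 1.1425, -0.5221], 'ee_pos': [0.5103, 0.1687, 0.2235], 'eef_rot': [3.14, -0.0003, 0.7743], 'force': [-2.1683, -1.1494, 4.0845], 'moment': [-0.3187, 0.4004, 0.0796], 'grip_width': 0.0118}
{'time_s': 18.9, 'qpos': [0.2517, 0.3506, 1.6475, -0.0014, 1.1425, -0.5216], 'ee_pos': [0.5102, 0.1688, 0.2235], 'eef_rot': [3.14, -0.0002, 0.7738], 'force': [-2.5529, -1.2938, 5.0673], 'moment': [-0.3177, 0.4046, 0.0674], 'grip_width': 0.0115}
```

View pics/w9.png

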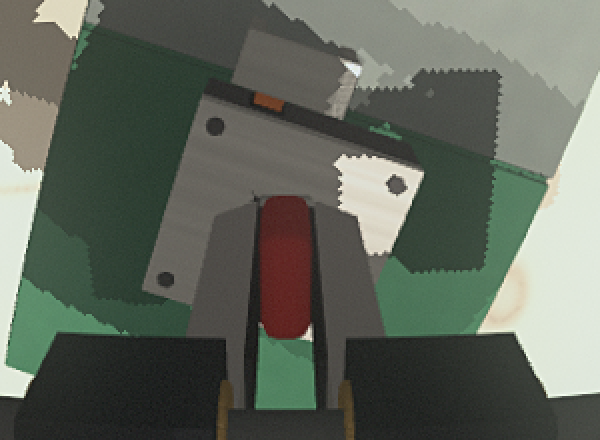

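>>> move_arm --rows "0 0 0 0 0 0.012; 0 0 0 0 0 0.012"

```text
time_s: 19.15
ee_pos: [0.5102, 0.1688, 0.2235]
eef_rot: [3.14, -0.0, 0.748]
force: [-2.3, -1.5, 3.9]
grip_width: 0.0119
```

```bash
python3 - <<'E'
from h import *
st()
E
```

```text
{'time_s': 19.15, 'qpos': [0.2517, 0.3506, 1.6475, -0.0014, 1.1425, -0.4962], 'ee_pos': [0.5102, 0.1688, 0.2235], 'eef_rot': [3.14, -0.0003, 0.7484], 'force': [-2.2681, -1.4815, 3.8953], 'moment': [-0.3404, 0.3872, 0.1535], 'grip_width': 0.0119}
```

>>> move_arm --rows "0 0 0 0 0 0.012"

```text
time_s: 19.27
ee_pos: [0.5102, 0.1688, 0.2235]
eef_rot: [3.14, -0.0, 0.736]
force: [-2.2, -1.6, 5.1]
grip_width: 0.0119
```

```bash
python3 - <<'E'
from h import *
st()
c=camera('wrist'); np.savez('wrist10.npz',**c); cv2.imwrite('pics/w10.png',cv2.resize(c['color'][200:260,240:370],None,fx=6,fy=6,interpolation=cv2.INTER_CUBIC))
o=sensors.get_obs()
P=wcloud(c,o); img=c['color'].astype(int); m=(img[...,2]>90)&(img[...,2]>1.7*img[...,1])&(img[...,2]>2.2*img[...,0]); m[260:]=0; m[:200]=0
q=P[m]; a=np.deg2rad(25.2); Rb=np.array([[np.cos(a),np.sin(a)],[-np.sin(a),np.cos(a)]]); b=(q[:,:2]-[.5138,.1691])@Rb.T*1000
print(m.sum(),np.percentile(b,[2,98],axis=0),np.median(q[:,2])); st()
E
```

```text
{'time_s': 19.275, 'qpos': [0.2517, 0.3506, 1.6475, -0.0014, 1.1425, -0.4833], 'ee_pos': [0.5102, 0.1688, 0.2235], 'eef_rot': [3.1401, -0.0002, 0.7356], 'force': [-2.1967, -1.5954, 5.1446], 'moment': [-0.3554, 0.4038, 0.0674], 'grip_width': 0.0119}
29 [[-21.49288877  27.38838241]
 [-14.54100363  29.95922467]] 0.10513207289444408
{'time_s': 19.325, 'qpos': [0.2517, 0.3506, 1.6475, -0.0014, 1.1425, -0.4826], 'ee_pos': [0.5102, 0.1688, 0.2235], 'eef_rot': [3.14, -0.0003, 0.7349], 'force': [-3.1326, -2.1558, 4.9352], 'moment': [-0.3349, 0.4629, 0.0643], 'grip_width': 0.0117}
```

View pics/w10.png

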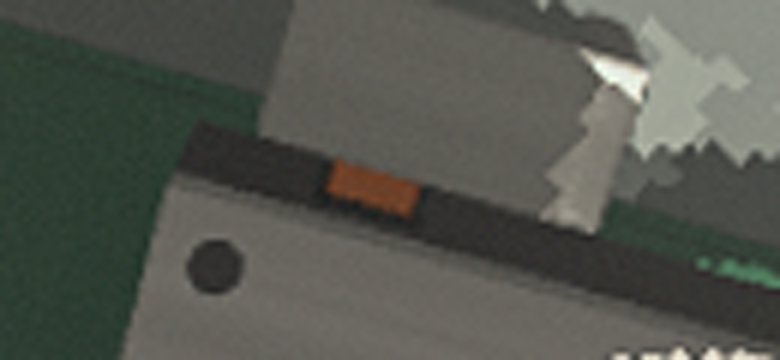

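>>> move_arm --rows "0 0 0 0 0 0.015"

```text
time_s: 19.45
ee_pos: [0.5102, 0.1688, 0.2235]
eef_rot: [3.14, -0.0, 0.719]
force: [-2.3, -1.7, 5.1]
grip_width: 0.012
```

```bash
python3 - <<'E'
from h import *
for i in range(3):
    st(); camera('side')
E
```

```text
{'time_s': 19.45, 'qpos': [0.2517, 0.3506, 1.6475, -0.0014, 1.1426, -0.4669], 'ee_pos': [0.5102, 0.1688, 0.2235], 'eef_rot': [3.14, -0.0002, 0.7192], 'force': [-2.2533, -1.6806, 5.1025], 'moment': [-0.3025, 0.4578, 0.1129], 'grip_width': 0.012}
{'time_s': 19.5, 'qpos': [0.2517, 0.3506, 1.6475, -0.0014, 1.1426, -0.4658], 'ee_pos': [0.5102, 0.1687, 0.2235], 'eef_rot': [3.1401, -0.0002, 0.7181], 'force': [-3.5992, -0.8496, 5.01], 'moment': [-0.3731, 0.4526, 0.1149], 'grip_width': 0.0119}
{'time_s': 19.55, 'qpos': [0.2517, 0.3506, 1.6475, -0.0014, 1.1426, -0.4668], 'ee_pos': [0.5102, 0.1688, 0.2235], 'eef_rot': [3.14, -0.0002, 0.7191], 'force': [-2.8478, -0.39, 5.1985], 'moment': [-0.3724, 0.484, 0.1355], 'grip_width': 0.0116}
```

>>> move_arm --rows "0 0 0 0 0 0.015"

```text
time_s: 19.73
ee_pos: [0.5102, 0.1687, 0.2235]
eef_rot: [3.14, -0.0, 0.704]
force: [-2.3, -1.7, 5.0]
grip_width: 0.0117
```

```bash
python3 - <<'E'
from h import *
for i in range(3):
    st(); c=camera('wrist')
np.savez('wrist11.npz',**c); cv2.imwrite('pics/w11.png',cv2.resize(c['color'][200:350,230:390],None,fx=4,fy=4,interpolation=cv2.INTER_CUBIC))
E
```

```text
{'time_s': 19.725, 'qpos': [0.2517, 0.3506, 1.6475, -0.0015, 1.1426, -0.4519], 'ee_pos': [0.5102, 0.1687, 0.2235], 'eef_rot': [3.14, -0.0002, 0.7042], 'force': [-2.2874, -1.6769, 5.0463], 'moment': [-0.3495, 0.4253, 0.2456], 'grip_width': 0.0117}
{'time_s': 19.775, 'qpos': [0.2517, 0.3506, 1.6475, -0.0014, 1.1427, -0.4509], 'ee_pos': [0.5102, 0.1687, 0.2235], 'eef_rot': [3.1401, -0.0002, 0.7032], 'force': [-1.6049, -0.9627, 5.9664], 'moment': [-0.3248, 0.4776, 0.2123], 'grip_width': 0.012}
{'time_s': 19.825, 'qpos': [0.2517, 0.3506, 1.6475, -0.0014, 1.1426, -0.4519], 'ee_pos': [0.5102, 0.1687, 0.2235], 'eef_rot': [3.14, -0.0002, 0.7041], 'force': [-2.3307, -0.5505, 4.8749], 'moment': [-0.3511, 0.4354, 0.1713], 'grip_width': 0.0118}
```

View pics/w11.png

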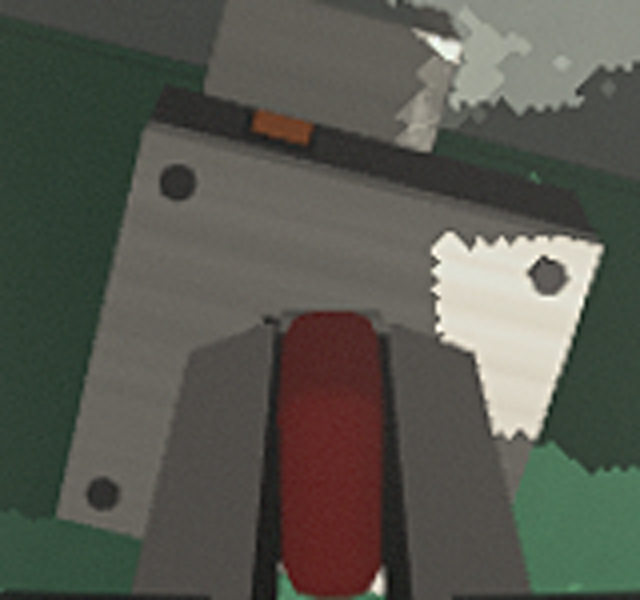

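The moment rose from about 0.12 to 0.21 N m over the last 0.015 rad, so this is the stop. The orange bolt now bridges the gap to the keeper at (283,127) in the crop. Turning back.

>>> move_arm --rows "0 0 0 0 0 -0.02; 0 0 0.05 0 0 -0.05; 0 0 0.05 0 0 -0.06; 0 0 0.05 0 0 -0.06; 0 0 0.05 0 0 -0.06; 0 0 0.05 0 0 -0.06; 0 0 0.05 0 0 -0.06; 0 0 0.05 0 0 -0.06; 0 0 0 0 0 -0.04"

```text
time_s: 21.0
ee_pos: [0.5101, 0.1688, 0.2235]
eef_rot: [3.141, -0.0, 1.191]
force: [-2.0, -1.0, 4.5]
grip_width: 0.0118
```

```bash
python3 - <<'E'
from h import *
st()
E
```

```text
{'time_s': 21.0, 'qpos': [0.2515, 0.3504, 1.6477, -0.0003, 1.1426, -0.9393], 'ee_pos': [0.5101, 0.1688, 0.2235], 'eef_rot': [3.1407, -0.0003, 1.1909], 'force': [-2.0236, -1.0068, 4.5194], 'moment': [-0.2365, 0.4264, -0.0194], 'grip_width': 0.0118}
```

>>> move_arm --rows "0 0 0.05 0 0 -0.05; 0 0 0.05 0 0 -0.06; 0 0 0.05 0 0 -0.06; 0 0 0.05 0 0 -0.06; 0 0 0.05 0 0 -0.06; 0 0 0.05 0 0 -0.06; 0 0 0.05 0 0 -0.06; 0 0 0.05 0 0 -0.06; 0 0 0.05 0 0 -0.06; 0 0 0.05 0 0 -0.06; 0 0 0 0 0 -0.04"

```text
time_s: 22.38
ee_pos: [0.5103, 0.1689, 0.2235]
eef_rot: [3.14, -0.001, 1.843]
force: [-3.0, -1.4, 4.9]
grip_width: 0.0117
```

```bash
python3 - <<'E'
from h import *
st()
E
```

```text
{'time_s': 22.375, 'qpos': [0.251, 0.3504, 1.6478, 0.0014, 1.1416, -1.5929], 'ee_pos': [0.5103, 0.1689, 0.2235], 'eef_rot': [3.1397, -0.0013, 1.8434], 'force': [-2.9851, -1.4104, 4.888], 'moment': [-0.1639, 0.4819, -0.033], 'grip_width': 0.0117}
```

>>> move_arm --rows "0 0 0 0 0 -0.04; 0 0 0 0 0 -0.04; 0 0 0 0 0 -0.03; 0 0 0 0 0 -0.02"

```text
time_s: 22.88
ee_pos: [0.5103, 0.1689, 0.2235]
eef_rot: [3.139, -0.001, 1.979]
force: [-3.4, -1.2, 5.1]
grip_width: 0.0119
```

```bash
python3 - <<'E'
from h import *
st();camera('side');st()
E
```

```text
{'time_s': 22.875, 'qpos': [0.251, 0.3504, 1.6478, 0.002, 1.1415, -1.7286], 'ee_pos': [0.5103, 0.1689, 0.2235], 'eef_rot': [3.1394, -0.0015, 1.9787], 'force': [-3.3755, -1.2116, 5.1027], 'moment': [-0.1487, 0.4483, -0.0711], 'grip_width': 0.0119}
{'time_s': 22.925, 'qpos': [0.2509, 0.3504, 1.6478, 0.002, 1.1415, -1.7295], 'ee_pos': [0.5103, 0.1689, 0.2235], 'eef_rot': [3.1394, -0.0015, 1.9796], 'force': [-2.2566, -1.1479, 5.5889], 'moment': [-0.1464, 0.4016, -0.0347], 'grip_width': 0.0117}
```

>>> move_arm --rows "0 0 0 0 0 -0.015; 0 0 0 0 0 -0.015"

```text
time_s: 23.18
ee_pos: [0.5103, 0.1689, 0.2235]
eef_rot: [3.139, -0.001, 2.011]
force: [-2.3, -1.3, 4.9]
grip_width: 0.012
```

```bash
python3 - <<'E'
from h import *
for i in range(3): st();camera('side')
E
```

```text
{'time_s': 23.175, 'qpos': [0.251, 0.3504, 1.6478, 0.002, 1.1414, -1.7608], 'ee_pos': [0.5103, 0.1689, 0.2235], 'eef_rot': [3.1393, -0.0014, 2.0109], 'force': [-2.3079, -1.2718, 4.9468], 'moment': [-0.1217, 0.4139, -0.0459], 'grip_width': 0.012}
{'time_s': 23.225, 'qpos': [0.2509, 0.3505, 1.6478, 0.002, 1.1414, -1.7615], 'ee_pos': [0.5103, 0.1689, 0.2235], 'eef_rot': [3.1393, -0.0014, 2.0116], 'force': [-2.3704, -1.5624, 4.4589], 'moment': [-0.1372, 0.341, -0.0519], 'grip_width': 0.0117}
{'time_s': 23.275, 'qpos': [0.251, 0.3504, 1.6478, 0.002, 1.1414, -1.7604], 'ee_pos': [0.5103, 0.1689, 0.2235], 'eef_rot': [3.1393, -0.0014, 2.0105], 'force': [-1.9442, -1.8003, 5.4436], 'moment': [-0.1224, 0.3509, -0.0456], 'grip_width': 0.0118}
```

>>> move_arm --rows "0 0 0 0 0 -0.015"

```text
time_s: 23.45
ee_pos: [0.5103, 0.1689, 0.2235]
eef_rot: [3.139, -0.001, 2.026]
force: [-1.9, -1.2, 5.5]
grip_width: 0.0116
```

```bash
python3 - <<'E'
from h import *
for i in range(3): st();camera('side')
E
```

```text
{'time_s': 23.45, 'qpos': [0.251, 0.3504, 1.6478, 0.002, 1.1414, -1.7755], 'ee_pos': [0.5103, 0.1689, 0.2235], 'eef_rot': [3.1394, -0.0014, 2.0256], 'force': [-1.931, -1.2356, 5.4508], 'moment': [-0.0718, 0.4073, -0.0024], 'grip_width': 0.0116}
{'time_s': 23.5, 'qpos': [0.251, 0.3504, 1.6478, 0.002, 1.1414, -1.7765], 'ee_pos': [0.5103, 0.169, 0.2235], 'eef_rot': [3.1393, -0.0014, 2.0266], 'force': [-2.8867, -0.5341, 4.6544], 'moment': [-0.1157, 0.4095, -0.0602], 'grip_width': 0.0116}
{'time_s': 23.55, 'qpos': [0.251, 0.3504, 1.6477, 0.002, 1.1415, -1.7755], 'ee_pos': [0.5103, 0.169, 0.2235], 'eef_rot': [3.1393, -0.0014, 2.0257], 'force': [-1.9048, -1.0525, 4.0027], 'moment': [-0.0573, 0.3703, -0.0497], 'grip_width': 0.012}
```

>>> move_arm --rows "0 0 0 0 0 -0.015; 0 0 0 0 0 -0.01"

```text
time_s: 23.85
ee_pos: [0.5103, 0.169, 0.2235]
eef_rot: [3.139, -0.001, 2.052]
force: [-2.6, -0.2, 4.3]
grip_width: 0.0119
```

```bash
python3 - <<'E'
from h import *
for i in range(3): st();camera('side')
E
```

```text
{'time_s': 23.85, 'qpos': [0.251, 0.3504, 1.6478, 0.0021, 1.1414, -1.8016], 'ee_pos': [0.5103, 0.169, 0.2235], 'eef_rot': [3.1392, -0.0014, 2.0517], 'force': [-2.5874, -0.1803, 4.2922], 'moment': [-0.0946, 0.4089, -0.0429], 'grip_width': 0.0119}
{'time_s': 23.9, 'qpos': [0.251, 0.3504, 1.6477, 0.0021, 1.1414, -1.8019], 'ee_pos': [0.5103, 0.169, 0.2235], 'eef_rot': [3.1392, -0.0014, 2.052], 'force': [-2.2495, -0.7707, 5.3605], 'moment': [-0.0708, 0.4041, -0.0997], 'grip_width': 0.0121}
{'time_s': 23.95, 'qpos': [0.251, 0.3504, 1.6478, 0.0021, 1.1414, -1.8011], 'ee_pos': [0.5103, 0.169, 0.2235], 'eef_rot': [3.1392, -0.0014, 2.0513], 'force': [-2.1521, -0.6094, 4.4903], 'moment': [-0.0438, 0.335, -0.0906], 'grip_width': 0.0119}
```

>>> move_arm --rows "0 0 0 0 0 -0.015"

```text
time_s: 24.12
ee_pos: [0.5103, 0.169, 0.2235]
eef_rot: [3.139, -0.001, 2.067]
force: [-2.3, -0.7, 5.1]
grip_width: 0.0122
```

```bash
python3 - <<'E'
from h import *
for i in range(3): st();c=camera('wrist')
np.savez('wrist12.npz',**c); cv2.imwrite('pics/w12.png',cv2.resize(c['color'][200:350,230:390],None,fx=4,fy=4,interpolation=cv2.INTER_CUBIC))
E
```

```text
{'time_s': 24.125, 'qpos': [0.251, 0.3504, 1.6478, 0.0021, 1.1414, -1.8164], 'ee_pos': [0.5103, 0.169, 0.2235], 'eef_rot': [3.1391, -0.0013, 2.0665], 'force': [-2.2622, -0.7425, 5.0546], 'moment': [-0.0597, 0.4564, -0.0245], 'grip_width': 0.0122}
{'time_s': 24.175, 'qpos': [0.251, 0.3505, 1.6478, 0.0021, 1.1414, -1.8174], 'ee_pos': [0.5103, 0.169, 0.2235], 'eef_rot': [3.1392, -0.0014, 2.0675], 'force': [-2.1165, -1.0937, 4.845], 'moment': [-0.1024, 0.4545, -0.0518], 'grip_width': 0.0119}
{'time_s': 24.225, 'qpos': [0.251, 0.3504, 1.6477, 0.0021, 1.1414, -1.8164], 'ee_pos': [0.5103, 0.169, 0.2235], 'eef_rot': [3.1391, -0.0013, 2.0666], 'force': [-2.665, -1.0656, 4.2653], 'moment': [-0.052, 0.3851, -0.025], 'grip_width': 0.0117}
```

View pics/w12.png

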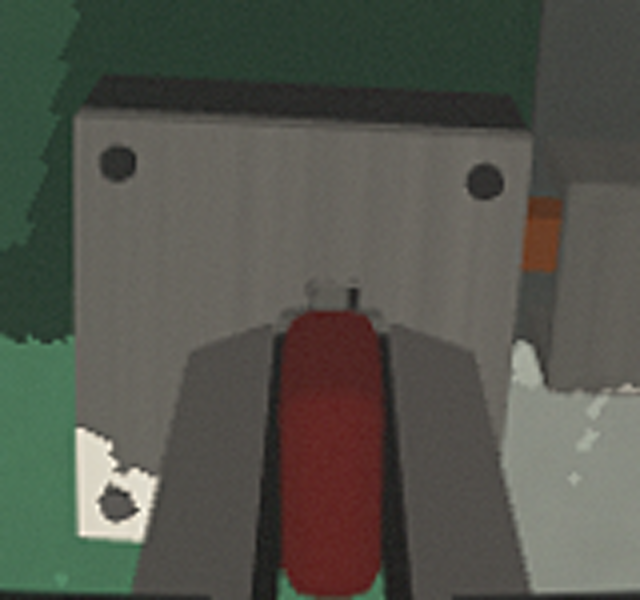

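>>> move_arm --rows "0 0 0 0 0 -0.015"

```text
time_s: 24.4
ee_pos: [0.5103, 0.169, 0.2235]
eef_rot: [3.139, -0.001, 2.082]
force: [-2.6, -0.7, 4.2]
grip_width: 0.0117
```

```bash
python3 - <<'E'
from h import *
for i in range(4): st();camera('side')
E
```

```text
{'time_s': 24.4, 'qpos': [0.251, 0.3504, 1.6478, 0.0021, 1.1414, -1.8316], 'ee_pos': [0.5103, 0.169, 0.2235], 'eef_rot': [3.1392, -0.0014, 2.0817], 'force': [-2.631, -0.6703, 4.248], 'moment': [-0.0546, 0.3494, -0.041], 'grip_width': 0.0117}
{'time_s': 24.45, 'qpos': [0.251, 0.3504, 1.6477, 0.0021, 1.1414, -1.8326], 'ee_pos': [0.5103, 0.169, 0.2235], 'eef_rot': [3.1391, -0.0013, 2.0827], 'force': [-1.978, -0.3649, 3.4446], 'moment': [-0.0151, 0.3677, -0.041], 'grip_width': 0.0121}
{'time_s': 24.5, 'qpos': [0.251, 0.3504, 1.6478, 0.0021, 1.1414, -1.8316], 'ee_pos': [0.5103, 0.169, 0.2235], 'eef_rot': [3.1392, -0.0013, 2.0817], 'force': [-1.9111, -0.7317, 4.6633], 'moment': [-0.048, 0.3598, -0.056], 'grip_width': 0.0115}
{'time_s': 24.55, 'qpos': [0.251, 0.3504, 1.6477, 0.0021, 1.1414, -1.8311], 'ee_pos': [0.5103, 0.169, 0.2235], 'eef_rot': [3.1391, -0.0013, 2.0813], 'force': [-1.3132, -1.1563, 4.1238], 'moment': [-0.0312, 0.4157, -0.0426], 'grip_width': 0.0121}
```

>>> move_arm --rows "0 0 0 0 0 -0.015"

```text
time_s: 24.72
ee_pos: [0.5103, 0.169, 0.2235]
eef_rot: [3.139, -0.001, 2.097]
force: [-2.2, -0.7, 4.2]
grip_width: 0.0119
```

```bash
python3 - <<'E'
from h import *
for i in range(4): st();c=camera('wrist')
np.savez('wrist13.npz',**c); cv2.imwrite('pics/w13.png',cv2.resize(c['color'][250:350,260:370],None,fx=6,fy=6,interpolation=cv2.INTER_CUBIC)[:600])
E
```

```text
{'time_s': 24.725, 'qpos': [0.251, 0.3504, 1.6478, 0.0021, 1.1414, -1.8466], 'ee_pos': [0.5103, 0.169, 0.2235], 'eef_rot': [3.1391, -0.0013, 2.0967], 'force': [-2.1737, -0.7398, 4.16], 'moment': [-0.066, 0.3676, -0.086], 'grip_width': 0.0119}
{'time_s': 24.775, 'qpos': [0.251, 0.3504, 1.6477, 0.0021, 1.1414, -1.8476], 'ee_pos': [0.5103, 0.169, 0.2235], 'eef_rot': [3.1391, -0.0013, 2.0977], 'force': [-1.9359, -0.1156, 4.4853], 'moment': [0.0106, 0.3769, -0.1225], 'grip_width': 0.0117}
{'time_s': 24.825, 'qpos': [0.251, 0.3504, 1.6477, 0.0021, 1.1413, -1.8466], 'ee_pos': [0.5103, 0.169, 0.2235], 'eef_rot': [3.1391, -0.0013, 2.0967], 'force': [-2.3198, 0.1306, 4.9805], 'moment': [-0.0295, 0.3743, -0.0797], 'grip_width': 0.0117}
{'time_s': 24.875, 'qpos': [0.251, 0.3504, 1.6478, 0.0021, 1.1414, -1.846], 'ee_pos': [0.5103, 0.169, 0.2235], 'eef_rot': [3.1391, -0.0013, 2.0962], 'force': [-2.9952, -0.3598, 5.2153], 'moment': [0.0203, 0.3406, -0.0704], 'grip_width': 0.0115}
```

View pics/w13.png

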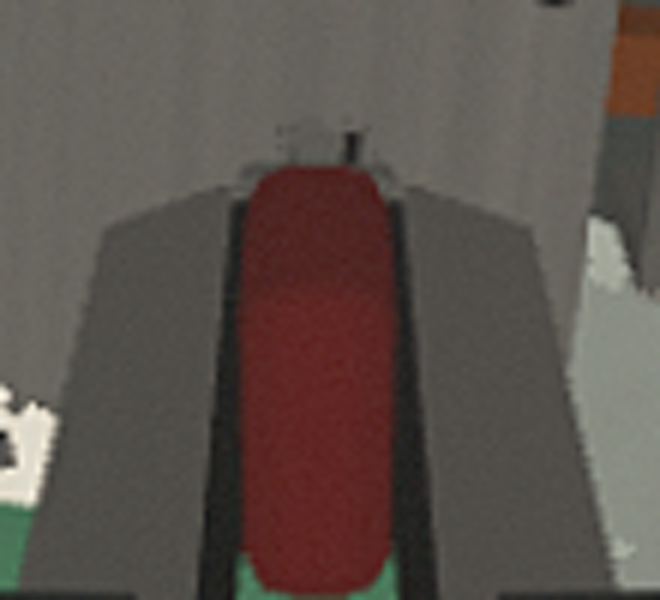

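The home stop can now be felt: the moment rose from -0.045 to about -0.09. I'll unload the key to mid-play, then draw it straight out.

>>> move_arm --rows "0 0 0 0 0 0.03; 0 0 0 0 0 0.025; 0 0 0 0 0 0; 0 0 0 0 0 0"

```text
time_s: 25.42
ee_pos: [0.5105, 0.169, 0.2235]
eef_rot: [3.139, -0.001, 2.037]
force: [-1.0, -1.0, 4.4]
grip_width: 0.0117
```

```bash
python3 - <<'E'
from h import *
st()
E
```

```text
{'time_s': 25.425, 'qpos': [0.251, 0.3506, 1.6476, 0.0021, 1.1408, -1.7867], 'ee_pos': [0.5105, 0.169, 0.2235], 'eef_rot': [3.1386, -0.0013, 2.0368], 'force': [-0.9798, -0.9717, 4.3679], 'moment': [-0.0089, 0.2418, 0.0523], 'grip_width': 0.0117}
```

>>> move_arm --rows "0 0 -0.5 0 0 0; 0 0 -0.5 0 0 0; 0 0 0 0 0 0"

```text
time_s: 25.8
ee_pos: [0.5103, 0.169, 0.2237]
eef_rot: [3.14, -0.001, 2.037]
force: [-0.4, -0.6, -0.7]
grip_width: 0.012
```

```bash
python3 - <<'E'
from h import *
for i in range(3): st();camera('side')
E
```

```text
{'time_s': 25.8, 'qpos': [0.251, 0.3503, 1.6473, 0.0021, 1.1422, -1.7869], 'ee_pos': [0.5103, 0.169, 0.2237], 'eef_rot': [3.1395, -0.0015, 2.037], 'force': [-0.4122, -0.6336, -0.6792], 'moment': [0.0816, -0.122, -0.0139], 'grip_width': 0.012}
{'time_s': 25.85, 'qpos': [0.251, 0.3504, 1.6474, 0.002, 1.1423, -1.7868], 'ee_pos': [0.5103, 0.169, 0.2236], 'eef_rot': [3.1397, -0.0015, 2.037], 'force': [0.0415, 0.0045, -0.4361], 'moment': [0.11, -0.1321, -0.0299], 'grip_width': 0.0119}
{'time_s': 25.9, 'qpos': [0.251, 0.3503, 1.6473, 0.002, 1.1423, -1.7869], 'ee_pos': [0.5103, 0.169, 0.2237], 'eef_rot': [3.1396, -0.0014, 2.0371], 'force': [0.6983, 0.3834, 0.1045], 'moment': [0.0859, -0.0497, 0.0619], 'grip_width': 0.0116}
```

>>> move_arm --rows "0 0 -0.8 0 0 0; 0 0 -0.8 0 0 0; 0 0 -0.8 0 0 0"

```text
time_s: 26.32
ee_pos: [0.5103, 0.1689, 0.2262]
eef_rot: [3.14, -0.001, 2.037]
force: [-0.3, -0.3, -1.1]
grip_width: 0.0118
```

```bash
python3 - <<'E'
from h import *
st()
E
```

```text
{'time_s': 26.325, 'qpos': [0.2509, 0.3473, 1.645, 0.002, 1.1478, -1.7869], 'ee_pos': [0.5103, 0.1689, 0.2262], 'eef_rot': [3.1398, -0.0015, 2.037], 'force': [-0.3278, -0.3186, -1.0916], 'moment': [0.0578, -0.0385, -0.0052], 'grip_width': 0.0118}
```

Free. Continuing up.

>>> move_arm --rows "0 0 -1 0 0 0; 0 0 -1 0 0 0; 0 0 -1 0 0 0; 0 0 -1 0 0 0; 0 0 -1 0 0 0"

```text
time_s: 26.95
ee_pos: [0.5102, 0.1689, 0.2315]
eef_rot: [3.14, -0.002, 2.037]
force: [-0.7, 0.1, -1.1]
grip_width: 0.0118
```

>>> move_arm --rows "0 0 -1 0 0 0; 0 0 -1 0 0 0; 0 0 -1 0 0 0; 0 0 -1 0 0 0; 0 0 -1 0 0 0"

```text
time_s: 27.58
ee_pos: [0.5102, 0.1689, 0.2369]
eef_rot: [3.14, -0.001, 2.037]
force: [-0.6, 0.1, -0.9]
grip_width: 0.0118
```

>>> move_arm --rows "0 0 -1.5 0 0 0; 0 0 -1.5 0 0 0; 0 0 -3 0 0 0; 0 0 -5 0 0 0; 0 0 -10 0 0 0; 0 0 -15 0 0 0; 0 0 -12 0 0 0; 0 0 -5 0 0 0; 0 0 0 0 0 0"

```text
time_s: 28.7
ee_pos: [0.5104, 0.1688, 0.295]
eef_rot: [3.137, -0.001, 2.037]
force: [0.3, 0.8, -1.0]
grip_width: 0.0116
```

```bash
python3 - <<'E'
from h import *
st(); o=sensors.get_obs()
c=camera('wrist');np.savez('wrist14.npz',**c); np.save('o14.npy',o,allow_pickle=True)
cv2.imwrite('pics/w14.png',cv2.resize(c['color'][220:370,250:410],None,fx=4,fy=4,interpolation=cv2.INTER_CUBIC))
plan([.515,-.09,.29],np.deg2rad(103.4),9)
E
```

```text
{'time_s': 28.7, 'qpos': [0.2507, 0.2771, 1.5684, 0.0019, 1.2923, -1.7868], 'ee_pos': [0.5104, 0.1688, 0.295], 'eef_rot': [3.1375, -0.001, 2.037], 'force': [0.3207, 0.7712, -1.0255], 'moment': [0.0944, -0.1236, 0.0273], 'grip_width': 0.0116}
-25.9 -12.5 0.5 0.0004 -0.0002 0.0258; -26.2 -11.8 0.5 0.0004 -0.0002 0.0258; -26.5 -11.1 0.5 0.0004 -0.0002 0.0258; -26.8 -10.4 0.5 0.0004 -0.0001 0.0258; -27.1 -9.7 0.5 0.0004 -0.0002 0.0258; -27.3 -9 0.5 0.0004 -0.0001 0.0258; -27.6 -8.3 0.5 0.0004 -0.0002 0.0259; -27.7 -7.6 0.5 0.0004 -0.0001 0.0258; -28 -7 0.4 0.0004 -0.0002 0.0259
end [ 0.51496464 -0.09003617  0.29002222] [-3.14157707e+00  2.87162093e-05  1.80462610e+00]
```

View pics/w14.png

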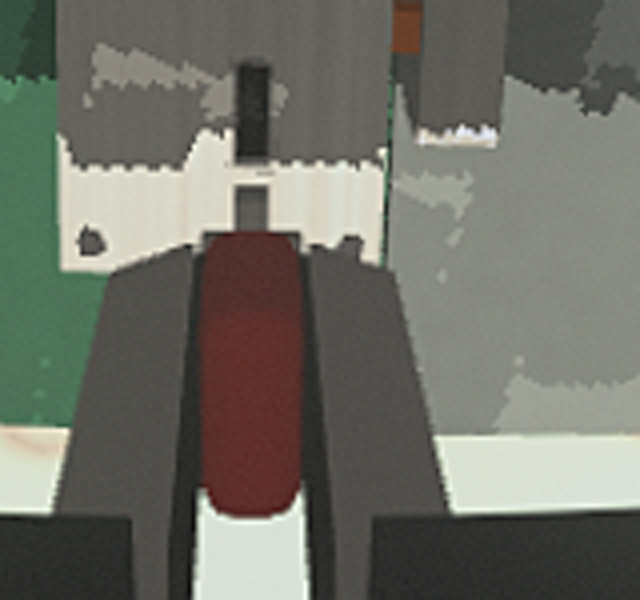

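>>> move_arm --rows "-13 -6.5 0.2 0.0005 0 0.013; -26 -12 0.2 0.0005 0 0.025; -30 -13 0.2 0.0005 0 0.026; -31 -12 0.2 0.0005 0 0.026; -31 -11 0.2 0.0005 0 0.026; -31 -10 0.2 0.0005 0 0.026; -31 -9 0.2 0.0005 0 0.026; -31 -8 0.2 0 0 0.026; -25 -6 0 0 0 0.015; -15 -4 0 0 0 0.01; -6 -2 0 0 0 0; 0 0 0 0 0 0; 0 0 0 0 0 0"

```text
time_s: 30.38
ee_pos: [0.5131, -0.1331, 0.288]
eef_rot: [-3.133, -0.003, 1.804]
force: [-0.3, -0.3, -0.5]
grip_width: 0.0118
```

```bash
python3 - <<'E'
from h import *
st()
plan([.5047,-.1478,.22],np.deg2rad(103.4),5)
E
```

```text
{'time_s': 30.375, 'qpos': [-0.3224, 0.2715, 1.5924, -0.0017, 1.2865, -2.1259], 'ee_pos': [0.5131, -0.1331, 0.288], 'eef_rot': [-3.1333, -0.0032, 1.804], 'force': [-0.3116, -0.2529, -0.5092], 'moment': [0.1043, -0.0979, -0.0457], 'grip_width': 0.0118}
-2.5 -2.2 13.6 -0.0017 -0.0007 -0.0001; -2.5 -2.2 13.6 -0.0016 -0.0006 -0.0001; -2.5 -2.3 13.6 -0.0017 -0.0007 -0.0002; -2.5 -2.3 13.6 -0.0016 -0.0006 -0.0001; -2.5 -2.2 13.6 -0.0017 -0.0007 -0.0002
end [ 0.50473374 -0.14780383  0.22004636] [3.14158194e+00 4.95639563e-05 1.80471868e+00]
```

>>> move_arm --rows "-4 -3.5 13 -0.0025 -0.001 0; -4 -3.5 15 -0.002 -0.001 0; -2.5 -2.2 15 -0.0015 -0.0006 0; -1 -1 14 -0.001 0 0; 0 0 8 0 0 0; 0 0 2 0 0 0; 0 0 0 0 0 0; 0 0 0 0 0 0"

```text
time_s: 31.38
ee_pos: [0.5049, -0.1463, 0.2157]
eef_rot: [-3.14, -0.001, 1.806]
force: [0.2, -0.6, -1.6]
grip_width: 0.0119
```

```bash
python3 - <<'E'
from h import *
st(); o=sensors.get_obs()
c=camera('wrist');np.savez('wrist15.npz',**c); np.save('o15.npy',o,allow_pickle=True)
cv2.imwrite('pics/w15.png',cv2.resize(c['color'][190:350,230:390],None,fx=3.75,fy=3.75,interpolation=cv2.INTER_CUBIC))
plan([.5047,-.1478,.175],np.deg2rad(103.4),1)
E
```

```text
{'time_s': 31.375, 'qpos': [-0.3517, 0.3368, 1.6865, 0.0001, 1.1203, -2.1576], 'ee_pos': [0.5049, -0.1463, 0.2157], 'eef_rot': [-3.1399, -0.0012, 1.8059], 'force': [0.1994, -0.596, -1.6418], 'moment': [0.0535, -0.1359, 0.0127], 'grip_width': 0.0119}
-1.4 -0.5 40.8 -0.0015 -0.0011 0.0012
end [ 0.50472647 -0.14777674  0.17495409] [3.14157004e+00 3.30301490e-05 1.80464555e+00]
```

View pics/w15.png

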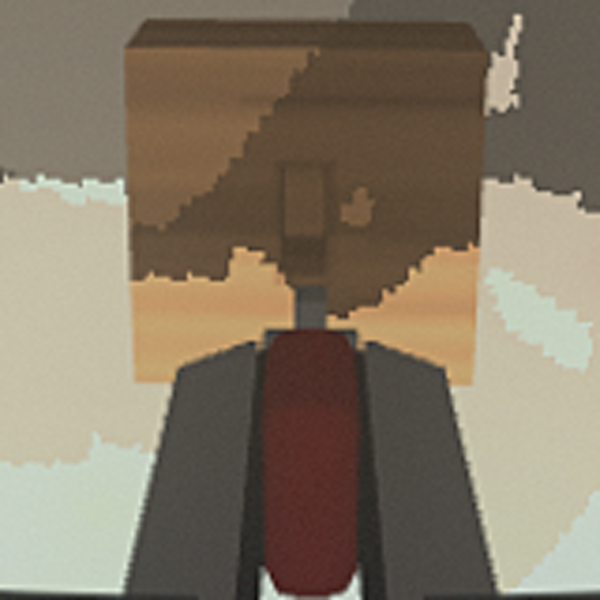

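```bash
python3 - <<'E'
from h import *
o=np.load('o15.npy',allow_pickle=True).item(); c=dict(np.load('wrist15.npz'))
f=lambda L:np.array(L)/3.75+[230,190]
p=wplane(c,f([(281,162),(326,162),(328,280),(283,280),(127,47),(484,52),(472,384),(135,381)]),.035,o)
T=R.from_euler('xyz',o['eef_rot']); t=T.inv().apply(p-o['ee_pos'])*1000
print(t.round(2)); print(p[4:].mean(0), t[4:].mean(0))
E
```

```text
[[ -5.72 -12.88 180.7 ]
 [  3.03 -12.87 180.71]
 [  3.5   11.48 180.67]
 [ -5.48  11.48 180.66]
 [-35.14 -35.77 180.7 ]
 [ 33.3  -34.72 180.78]
 [ 33.3   34.41 180.67]
 [-36.17  33.69 180.58]]
[ 0.50426438 -0.14743608  0.035     ] [ -1.17698568  -0.59548621 180.68363116]
```

>>> move_arm --rows "-1 -0.5 6 -0.001 -0.001 0; -0.2 -0.1 10 0 0 0; 0 0 10 0 0 0; 0 0 7 0 0 0; 0 0 3 0 0 0; 0 0 0 0 0 0; 0 0 0 0 0 0"

```text
time_s: 32.3
ee_pos: [0.5046, -0.1476, 0.1771]
eef_rot: [-3.141, -0.0, 1.806]
force: [0.9, 0.8, -1.4]
grip_width: 0.0117
```

```bash
python3 - <<'E'
from h import *
st()
plan([.5045,-.1475,.175],np.deg2rad(103.4),1)
E
```

```text
{'time_s': 32.3, 'qpos': [-0.3542, 0.3879, 1.7179, -0.0003, 1.0363, -2.1601], 'ee_pos': [0.5046, -0.1476, 0.1771], 'eef_rot': [-3.141, -0.0001, 1.806], 'force': [0.9498, 0.7723, -1.4421], 'moment': [0.0899, -0.0979, 0.0239], 'grip_width': 0.0117}
0.2 -0.1 2.1 -0.0006 -0.0001 0.0013
end [ 0.5044507  -0.14746428  0.17501869] [3.14154901e+00 1.45288789e-05 1.80468326e+00]
```

>>> move_arm --rows "0 0 4 0 0 0; 0 0 6 0 0 0; 0 0 6 0 0 0; 0 0 2 0 0 0; 0 0 1.5 0 0 0; 0 0 0 0 0 0"

```text
time_s: 33.05
ee_pos: [0.5047, -0.1477, 0.1564]
eef_rot: [-3.141, 0.0, 1.806]
force: [-0.0, -0.0, -0.6]
grip_width: 0.0118
```

```bash
python3 - <<'E'
from h import *
st()
E
```

```text
{'time_s': 33.05, 'qpos': [-0.3542, 0.4183, 1.7312, -0.0003, 0.9923, -2.16], 'ee_pos': [0.5047, -0.1477, 0.1564], 'eef_rot': [-3.1414, 0.0002, 1.8059], 'force': [-0.0059, -0.0081, -0.5805], 'moment': [0.077, -0.1416, 0.0407], 'grip_width': 0.0118}
```

Tip is 4 mm into the slot with no force. Lowering on.

>>> move_arm --rows "0 0 2 0 0 0; 0 0 2 0 0 0; 0 0 2 0 0 0; 0 0 1.5 0 0 0; 0 0 0 0 0 0"

```text
time_s: 33.67
ee_pos: [0.5047, -0.1477, 0.1486]
eef_rot: [3.141, 0.0, 1.806]
force: [-0.4, 0.4, -1.1]
grip_width: 0.0118
```

>>> move_arm --rows "0 0 2 0 0 0; 0 0 1.5 0 0 0; 0 0 1 0 0 0; 0 0 0.5 0 0 0"

```text
time_s: 34.17
ee_pos: [0.5048, -0.1477, 0.1434]
eef_rot: [3.141, 0.0, 1.806]
force: [0.8, -0.4, -0.8]
grip_width: 0.0116
```

```bash
python3 - <<'E'
from h import *
st()
E
```

```text
{'time_s': 34.175, 'qpos': [-0.3543, 0.4384, 1.7384, -0.0003, 0.9644, -2.16], 'ee_pos': [0.5048, -0.1477, 0.1434], 'eef_rot': [3.1414, 0.0004, 1.8059], 'force': [0.846, -0.4153, -0.7631], 'moment': [0.0323, -0.1217, -0.0205], 'grip_width': 0.0116}
```

>>> move_arm --rows "0 0 0.5 0 0 0; 0 0 0.5 0 0 0; 0 0 0.3 0 0 0"

```text
time_s: 34.55
ee_pos: [0.5048, -0.1477, 0.1425]
eef_rot: [3.141, 0.001, 1.806]
force: [-3.3, 0.9, 6.1]
grip_width: 0.0116
```

```bash
python3 - <<'E'
from h import *
st()
E
```

```text
{'time_s': 34.55, 'qpos': [-0.3542, 0.4398, 1.7387, -0.0003, 0.9624, -2.16], 'ee_pos': [0.5048, -0.1477, 0.1425], 'eef_rot': [3.1412, 0.0005, 1.806], 'force': [-3.3032, 0.8894, 6.0508], 'moment': [0.3126, 0.4947, -0.0104], 'grip_width': 0.0116}
```

>>> move_arm --rows "0 0 0 0 0 0; 0 0 0 0 0 0; 0 0 0 0 0 0; 0 0 0 0 0 0" --grip -0.2

```text
time_s: 35.05
ee_pos: [0.5049, -0.1478, 0.1424]
eef_rot: [3.141, 0.001, 1.806]
force: [-0.1, -0.5, -0.1]
grip_width: 0.0376
```

```bash
python3 - <<'E'
from h import *
st(); c=camera('wrist')
cv2.imwrite('pics/w16.png',cv2.resize(c['color'][190:370,220:410],None,fx=3.3,fy=3.3,interpolation=cv2.INTER_CUBIC))
E
```

```text
{'time_s': 35.05, 'qpos': [-0.3543, 0.4399, 1.7387, -0.0003, 0.9618, -2.16], 'ee_pos': [0.5049, -0.1478, 0.1424], 'eef_rot': [3.1408, 0.0008, 1.8059], 'force': [-0.0735, -0.4813, -0.0996], 'moment': [0.0864, -0.1471, 0.0065], 'grip_width': 0.0376}
```

View pics/w16.png

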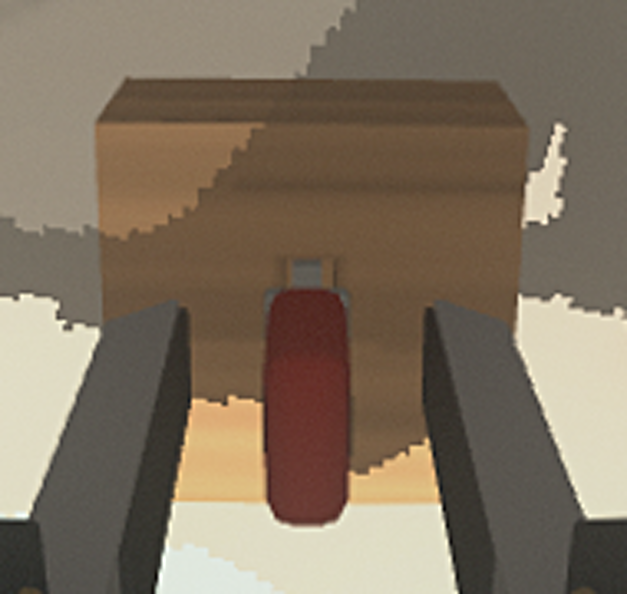

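The key stands upright in the stand, head at (307,400) in the crop, with both fingers clear of it. I'll back straight up, slowly at first.

>>> move_arm --rows "0 0 -3 0 0 0; 0 0 -8 0 0 0; 0 0 -15 0 0 0; 0 0 -25 0 0 0; 0 0 -30 0 0 0; 0 0 -30 0 0 0; 0 0 -20 0 0 0; 0 0 -8 0 0 0; 0 0 0 0 0 0; 0 0 0 0 0 0"

```text
time_s: 36.35
ee_pos: [0.5042, -0.1474, 0.2917]
eef_rot: [3.138, 0.003, 1.806]
force: [-0.1, 0.2, 0.1]
grip_width: 0.0375
```

```bash
python3 - <<'E'
from h import *
st(); o=sensors.get_obs()
for n in('wrist','scene','side'):
    c=camera(n); np.savez(n+'17.npz',**c); cv2.imwrite(f'pics/{n}17.png',c['color'])
    if n=='side': cv2.imwrite('pics/side17c.png',cv2.resize(c['color'][170:350,195:325],None,fx=3.3,fy=3.3,interpolation=cv2.INTER_CUBIC)[:600])
    if n=='wrist':
        P=wcloud(c,o); img=c['color'].astype(int); red=(img[...,2]>60)&(img[...,2]>2*img[...,1]); m=red&(np.hypot(P[...,0]-.505,P[...,1]+.148)<.025); q=P[m]; q=q[q[:,2]>.07]; print('head top',q.mean(0),np.percentile(q[:,2],[5,95]),cv2.minAreaRect((q[:,:2]*1000).astype(np.float32)))
    if n!='wrist':
        a=np.load(n+'0.npz'); d=np.abs(a['z_map']-c['z_map'])>.01
        for nm,P0 in dict(jar=0,carton=0,cup=0).items(): pass
        print(n,'changed px',d.sum())
E
```

```text
{'time_s': 36.35, 'qpos': [-0.3541, 0.2526, 1.6074, -0.0002, 1.2769, -2.1601], 'ee_pos': [0.5042, -0.1474, 0.2917], 'eef_rot': [3.1378, 0.0028, 1.806], 'force': [-0.1492, 0.1587, 0.1143], 'moment': [0.0844, -0.1297, -0.0449], 'grip_width': 0.0375}
head top [ 0.51613702 -0.14755664  0.07553844] [0.07455639 0.07656292] ((516.283447265625, -147.1752166748047), (6.517395973205566, 2.4842476844787598), 86.34833526611328)
scene changed px 51379
side changed px 53011
```

View pics/side17c.png

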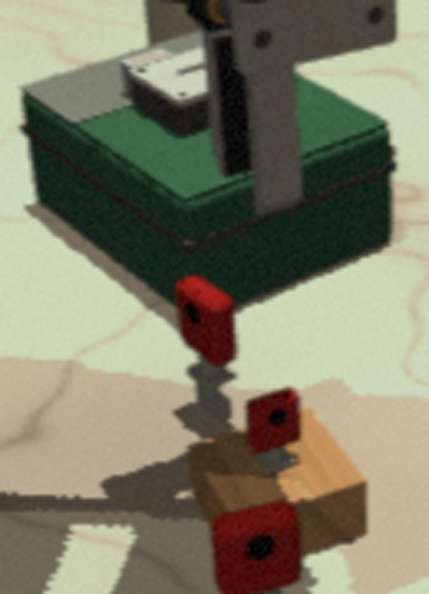

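View pics/scene17.png

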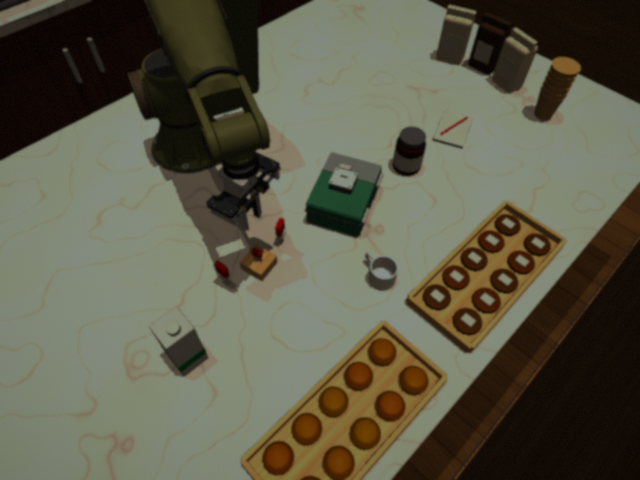

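View pics/wrist17.png

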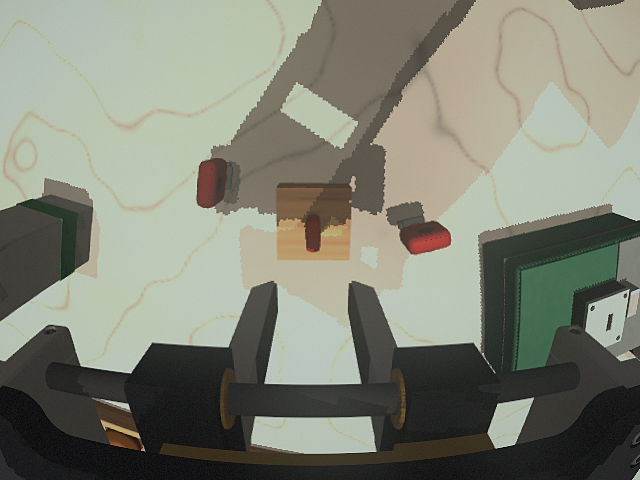

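```bash
python3 - <<'E'
from h import *
print(ctrl.hand_in())
E
```

```text
the job is handed in; nothing more can be done
None
```

I locked the cash box and put the key back upright in its stand, then handed the job in at about 36.5 s.

**In the lock:** The key went in to its shoulder with no side force felt on the way down. I confirmed it was fully home by one press of about 13 N. Turning it clockwise, the moment rose from about 0.12 to 0.21 N m, which I took as the stop. The orange bolt then spanned the gap into the keeper. I turned the key back until I felt the home stop faintly (about 0.09 N m), eased it to mid-play and drew it out with about 1 N.

**Last checks:** The key stands in the stand's slot. The shoulder touched at the same height as before (142.5 mm, against 142.6 mm when I picked it up). The bolt was still out after the key was drawn. By eye, the jar, carton, cup and look-alike keys have not moved, and the gripper is clear of everything.

**What did not check out fully:**
- The bolt's travel inside the keeper cannot be seen, so the full 13 mm rests on feeling the stop.
- The key turned about 1.39 rad between the two felt stops. That is slightly more than 1.2 rad plus play; I put it down to give in the grip.
- My last depth check of the key's head caught only a small lit patch. It confirmed the head's height (about 76 mm) but not its centre.

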